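Sort the finishing containers back onto their own drip stands

TASK

The four finish containers were put back on the wrong drip stands. Move each one to the stand of its own colour (amber bottle on orange, white bottle on white, green jar on green, blue can on blue), standing upright and flat inside the rim, using the spare wooden stand to park one on the way. Never stand a container on the bare bench or tip it over, and leave the little brass plane where it is.

Things in the scene. Friction and masses are not known exactly. Their poses are not given: they have to be found in the camera images.
- amber_bottle: amber-brown bottle with a black cap and spout; belongs on the orange stand. Round body 46 mm in diameter and straight from 4 to 56 mm, a sloping shoulder up to 82 mm, a cap 22 mm wide from 82 to 98 mm with a spout on top, 106 mm high in all, 0.09 to 0.18 kg. Origin: centre of its underside; z up its axis. At the start it stands on a wrong stand, the green or the blue one
- white_bottle: cream-white bottle with a black cap and spout; belongs on the white stand. Round body 54 mm in diameter and straight from 4 to 61 mm, a sloping shoulder up to 90 mm, a black cap 25 mm wide from 90 to 107 mm with a spout on top, 116 mm high in all, 0.08 to 0.16 kg. Origin: centre of its underside; z up its axis. At the start it stands on a wrong stand, the green or the blue one
- green_jar: green glass jar with a flat green lid and a pale paper label; belongs on the green stand. Round body 48 mm in diameter up to about 76 mm, a narrowing shoulder to 87 mm, then a 43 mm lid from 94 mm to the top, 110 mm high in all, 0.11 to 0.23 kg. Origin: centre of its underside; z up its axis. At the start it stands on a wrong stand, the orange or the white one
- blue_can: plain blue painted can with a flat top that may look silvery from above; belongs on the blue stand. Round body 50 mm in diameter over its whole height of 100 mm, 0.1 to 0.21 kg. Origin: centre of its underside; z up its axis. At the start it stands on a wrong stand, the orange or the white one
- orange_stand: a round orange saucer fixed to the bench, 88 mm across and 13 mm high, with a flat floor 8 mm above the bench inside a raised rim 6 mm thick (clear floor 76 mm across, 5 mm deep). Origin: centre of its underside, on the bench; z up; its yaw means nothing; the five stands lie at changing places at least 100 mm apart
- white_stand: a round white saucer fixed to the bench, 88 mm across and 13 mm high, with a flat floor 8 mm above the bench inside a raised rim 6 mm thick (clear floor 76 mm across, 5 mm deep). Origin: centre of its underside, on the bench; z up; its yaw means nothing; the five stands lie at changing places at least 100 mm apart
- green_stand: a round green saucer fixed to the bench, 88 mm across and 13 mm high, with a flat floor 8 mm above the bench inside a raised rim 6 mm thick (clear floor 76 mm across, 5 mm deep). Origin: centre of its underside, on the bench; z up; its yaw means nothing; the five stands lie at changing places at least 100 mm apart
- blue_stand: a round blue saucer fixed to the bench, 88 mm across and 13 mm high, with a flat floor 8 mm above the bench inside a raised rim 6 mm thick (clear floor 76 mm across, 5 mm deep). Origin: centre of its underside, on the bench; z up; its yaw means nothing; the five stands lie at changing places at least 100 mm apart
- spare_stand: a round plain brown wooden saucer fixed to the bench, 88 mm across and 13 mm high, with a flat floor 8 mm above the bench inside a raised rim 6 mm thick (clear floor 76 mm across, 5 mm deep). Origin: centre of its underside, on the bench; z up; its yaw means nothing; the spare one, empty at the start, for parking one container on the way
- plane: small brass thumb plane with dark wood knob and wedge, loose on the bench, 54 x 81 mm and 35 mm high; a bystander, to be left where it is. Origin: centre of its underside. (Fixed nearby: a guitar headstock and neck between the stands, top 95 to 105 mm high; a lamp shade over x 0.53 to 0.69, y -0.21 to -0.05, from 0.46 m up)

How it is judged:
By the outcome, as a careful person would: the job done as asked, in the order asked, and still so for the second after the job is handed in, with the robot touching nothing.
It also fails if it takes over 128 s, if anything falls off the work surface, if the arm or the gripper's body presses on something with over 40 N, if the wrist force passes 120 N, or if a joint passes its speed limit or range.

ROBOT

A 6-joint arm with a two-finger parallel gripper is mounted at the origin on a cart in front of the work surface, level with it; the furniture and walls round the work are solid. World frame = base frame: x ahead of the robot, y to its left, z up, the work surface at z = 0. Lengths are in mm, angles in rad, forces in N, time in s.
With the tool pointing down it reaches from about 350 to 975 mm from the base axis. Payload 7.1 kg.
Tool frame: the origin (TCP) lies at the very end of the fingers, on their centre line; the grasp point (between the pads) lies 19 mm behind it; z points along the fingers, x is the direction in which the jaws open and shut, and the axes are right-handed (so a half turn about z gives the same grasp; the last joint's range is limited). The gripper opens to 88 mm and grips with 3 to 60 N. Pads are 20 mm wide; open, the fingers measure 115 mm over their backs; the gripper's body (75 mm by 178 mm) begins 61 mm behind the grasp point.
Start: joints at [-1.348, 0.423, 1.63, -0, 1.089, -0.019], TCP at [149.676, -606.796, 222.675] pointing down, gripper open.
Joint ranges: [-3, 3], [-0.9, 2.11], [0.09, 2.58], [-1.31, 4.45], [0.11, 2.69], [-2.54, 2.54]. Speed limits (rad/s): [2.39, 2.39, 3.01, 3.14, 3.14, 3.14].

INTERFACE

Orientations are given as a rotation vector (axis times angle).
In Python, from workcell import * gives the robot as it stands.
- The arm moves only by the tool arm_command, never from a script. Its argument "increments" is a list of rows, each a list of 2 entries, a list of its own where there are three numbers: the shift along the tool's x, y, z in cm, then the turn about the tool's z in degrees. In form: [[[dx, dy, dz], turn], ...]. A call has 1 to 20 rows; each row shifts and turns the pose as measured when the row begins, along the tool's axes as they then stand; what a row does not reach is not made up. A row lasts 1/10 s, in which the tool goes at most 50 mm and 8.59 degrees, less where a joint would pass 70% of its speed; a pose out of reach is approached as far as the arm can. A call is refused whole if a number of a shift passes 5 or a number of a turn 8.59, either way. A call with a gripper value outside its range is refused whole. "gripper" is the opening, from 0 (shut) to 1 (fully open), set as the call begins (left out, the last holds). The fingers move at their own pace and stop on an object; the grip force is fixed at half the most. Time passes only in rows, so rows that do not move let the fingers close. It gives the time, the measured TCP pose, the force and the opening at its end, in the units of the state.
- get_obs(): the state, without advancing time (a new reading comes with each control period).
- get_image(name): name is "scene" or "top" or "wrist"; returns the picture (384x512x3 uint8, red, green, blue); there is no depth.
- camera_params(name): a dict with "K" (3x3 intrinsics, pixels), "rvec" (rotation vector, rad) and "tvec" (3), from world to camera coordinates, as OpenCV has them; the wrist camera has in their place "T_tool_cam" (4x4, takes a point from camera to tool coordinates, whose origin is the TCP and whose axes are the tool frame's). Camera axes: x right, y down, z forward; pixel columns grow to the right and rows downward; lengths in mm; the calibration is good to about 2 mm. The wrist camera is an equidistant fisheye: a pixel r from the principal point sees the ray r / f radians off the axis. A picture is of the moment at which its call begins: read the wrist's pose just before it. camera_params takes no time and is no camera call.
- close_job(): hands the job in, once; it reports no verdict.
The state is a dict: "t": time; "qpos": joint angles; "qvel": joint speeds; "joint_torque": joint torques, N m; "ee_pos": TCP position; "orientation": TCP orientation; "ft_force": force on the tool from outside, world axes, zero at the start; "moment": the same for the moment, N m; "width": finger opening in mm.
Only numpy, scipy, OpenCV 4.12 (cv2) and the standard library are available. Lean on these libraries where they do the work, as an engineer would, in place of code of your own. Each camera call takes 0.05 s, during which the arm holds its last target.

## Working session

There is one attempt and no reset: what is moved stays moved. The work goes in short steps, Python scripts to look and compute and a tool call to move; the robot and the scene stay as the last step left them, time stands still between calls to the robot, and variables do not carry over. Pictures are saved under pics/ and viewed, and the job is handed in when it is done.

Besides the shell and the picture viewer there is one more tool, called after "Request:" as a command line: name --argument value ..., lists and objects as JSON in quotes. arm_command: Moves the arm, as the interface text tells. Its arguments: {"type":"object","properties":{"increments":{"type":"array","items":{"type":"array"}},"gripper":{"type":"number"}},"required":["increments"]}

```bash
mkdir -p pics; ls
python3 - <<'E'
from workcell import *
import cv2
o=get_obs();print(o)
for n in ["scene","top","wrist"]:
    im=get_image(n);cv2.imwrite(f"pics/{n}0.png",im[:,:,::-1])
    print(n,camera_params(n))
E
```

```text
pics
{'t': 0.0, 'qpos': array([-1.34801785e+00,  4.23821150e-01,  1.63067218e+00,  2.69421642e-05,
        1.08862071e+00, -1.90062358e-02]), 'qvel': array([-0.00060484,  0.00066938, -0.00048564, -0.00067029,  0.00019378,
        0.00048775]), 'joint_torque': array([-2.65466202e-03, -5.44630086e+01, -2.73673278e+01,  6.42754231e-02,
        2.25981785e-02, -1.37319230e-04]), 'ee_pos': array([ 149.55346392, -606.2733675 ,  221.92100146]), 'orientation': array([-2.47234625e+00,  1.93673772e+00,  1.82871043e-03]), 'ft_force': array([-0.11468877,  0.1372354 , -0.09425511]), 'moment': array([ 0.02862215, -0.01937136,  0.01161327]), 'width': 87.90833928436919}
scene {'K': array([[445.64075814,   0.        , 253.71766847],
       [  0.        , 445.64075814, 190.95091746],
       [  0.        ,   0.        ,   1.        ]]), 'rvec': array([ 1.19012176, -1.93573456,  1.22802064]), 'tvec': array([529.09370548, 159.03512006, 696.73630046])}
top {'K': array([[376.17088395,   0.        , 258.0912153 ],
       [  0.        , 376.17088395, 186.53917866],
       [  0.        ,   0.        ,   1.        ]]), 'rvec': array([ 2.12382874, -2.13137862,  0.21591142]), 'tvec': array([324.27139489, 488.09589758, 799.95120784])}
wrist {'K': array([[297.31863964,   0.        , 252.86369845],
       [  0.        , 297.31863964, 189.36877069],
       [  0.        ,   0.        ,   1.        ]]), 'T_tool_cam': array([[ 9.99999751e-01, -1.03990328e-05,  7.05986529e-04,
        -7.55696449e-01],
       [-2.05627156e-04,  9.52259832e-01,  3.05288667e-01,
        -8.41304957e+01],
       [-6.75457320e-04, -3.05288736e-01,  9.52259593e-01,
        -1.61413022e+02],
       [ 0.00000000e+00,  0.00000000e+00,  0.00000000e+00,
         1.00000000e+00]])}
```

View pics/scene0.png

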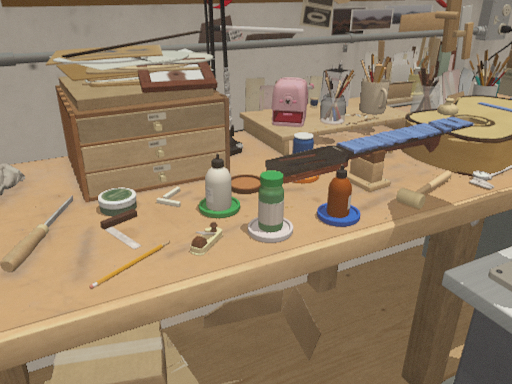

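View pics/top0.png

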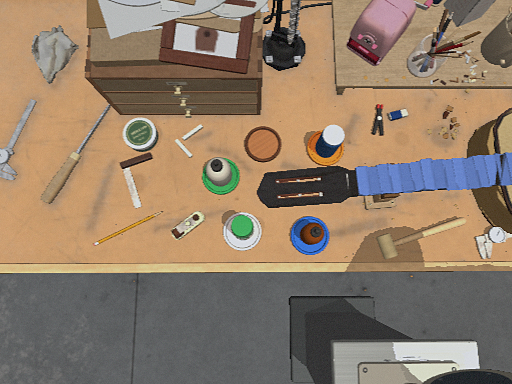

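View pics/wrist0.png

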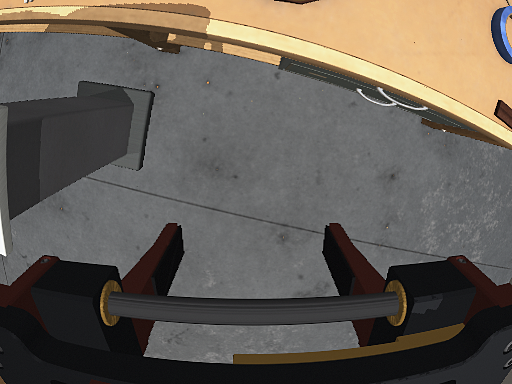

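Top view: white bottle (218,170) on green, green jar (241,228) on white, amber (312,233) on blue, blue can (331,138) on orange, spare empty at (263,144), plane at (188,225). So this is two swaps.

```bash
cat > h.py <<'E'
from workcell import *
import numpy as np, cv2
def cam(n):
    p=camera_params(n);R=cv2.Rodrigues(np.array(p['rvec'],float))[0];return p['K'],R,np.array(p['tvec'],float)
def ray(n,uv):
    K,R,t=cam(n);d=R.T@np.linalg.inv(K)@np.array([uv[0],uv[1],1.]);return -R.T@t,d/np.linalg.norm(d)
def onz(n,uv,z):
    c,d=ray(n,uv);return c+d*(z-c[2])/d[2]
def tri(rs):
    A=np.zeros((3,3));b=np.zeros(3)
    for c,d in rs:
        P=np.eye(3)-np.outer(d,d);A+=P;b+=P@c
    x=np.linalg.solve(A,b);return x,[np.linalg.norm((np.eye(3)-np.outer(d,d))@(x-c)) for c,d in rs]
def proj(n,X):
    K,R,t=cam(n);return cv2.projectPoints(np.atleast_2d(np.array(X,float)),R,t,K,None)[0][:,0]
E
python3 - <<'E'
from h import *
print(ray('top',(256,192))[0],ray('scene',(256,192))[0])
for n,uv,z in [('spare',(263,144),13),('green_st',(221,174),13),('white_st',(242,231),13),('blue_st',(310,235),13),('orange_st',(325,147),13),('can',(333,135),108),('jar',(242,226),118),('plane',(187,225),20)]:
    print(n,onz('top',uv,z).round())
t=cv2.imread('pics/top0.png');s=cv2.imread('pics/scene0.png')
cv2.imwrite('pics/tz.png',cv2.resize(t[115:265,165:365],None,fx=4,fy=4,interpolation=cv2.INTER_CUBIC))
cv2.imwrite('pics/sz.png',cv2.resize(s[125:255,180:380],None,fx=4,fy=4,interpolation=cv2.INTER_CUBIC))
E
```

```text
[330.12268345 333.50874184 873.55733108] [-256.35348962  729.35536731  439.31472488]
spare [598. 310.  13.]
green_st [525. 409.  13.]
white_st [392. 359.  13.]
blue_st [383. 204.  13.]
orange_st [591. 162.  13.]
can [589. 163. 108.]
jar [395. 356. 118.]
plane [406. 483.  20.]
```

View pics/tz.png

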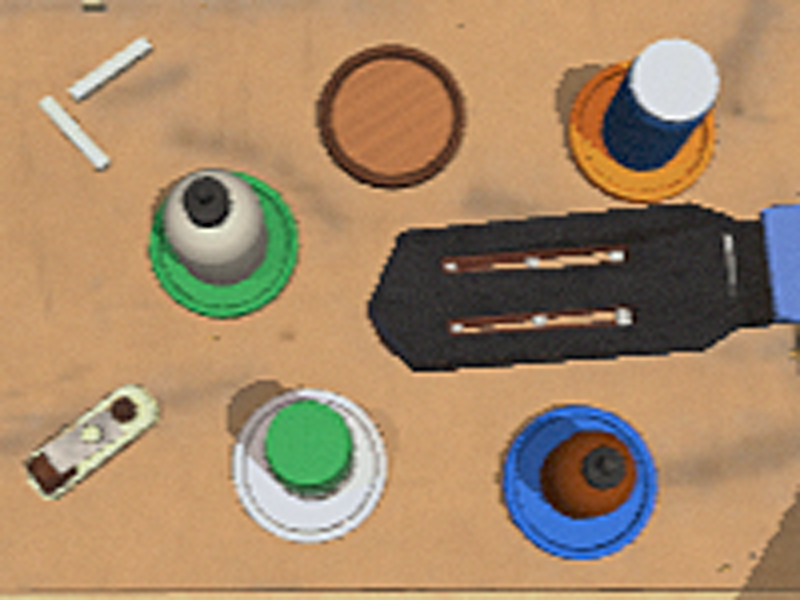

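View pics/sz.png

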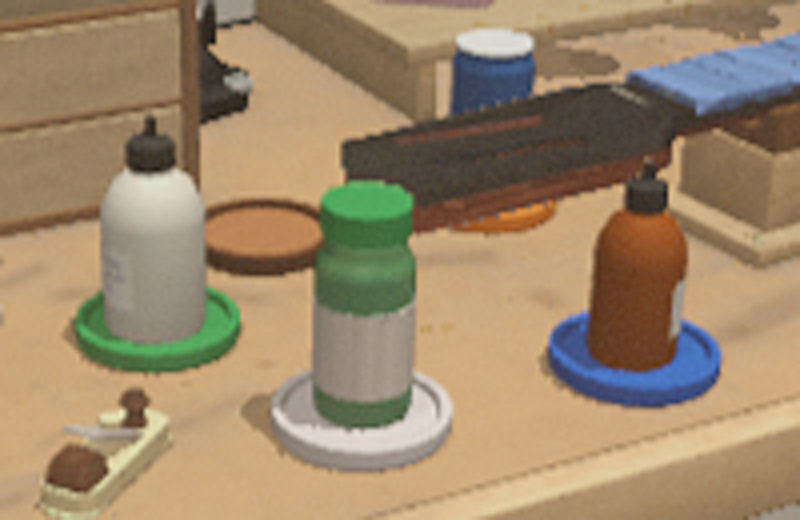

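Run:
```python
from h import *
T=lambda p:((p[0]+.5)/4-.5+165,(p[1]+.5)/4-.5+115)
S=lambda p:((p[0]+.5)/4-.5+180,(p[1]+.5)/4-.5+125)
for n,t,s,z in [('white tip',(206,197),(150,120),124),('jar lid',(309,443),(367,203),118),('amber tip',(605,458),(649,165),114),('can top',(674,80),(495,43),108),
 ('spare',(391,116),(264,229),13),('green',(224,243),(158,320),13),('white',(310,465),(362,410),13),('blue',(580,481),(634,350),13),('orange',(642,130),None,13)]:
    r=[ray('top',T(t))]
    if s: r.append(ray('scene',S(s))); x=tri(r)
    else: x=('',[])
    print(n,x[0] if s is None else x[0].round(1),np.round(x[1],1),'top@z',onz('top',T(t),z).round(1), 'sc@z',onz('scene',S(s),z).round(1) if s else '')
# overlays
im=cv2.resize(cv2.imread('pics/top0.png'),None,fx=1,fy=1)
```

```text
white tip [522.7 410.1 119.6] [0.3 0.3] top@z [521.5 409.4 124. ] sc@z [512.3 414.6 124. ]
jar lid [396.2 356.4 113.4] [0.2 0.2] top@z [395.9 356.4 118. ] sc@z [386.9 361.5 118. ]
amber tip [387.4 204.7 108.2] [2.1 2.1] top@z [388.2 207.4 114. ] sc@z [375.1 212.1 114. ]
can top [590.5 161.2 103.8] [0.7 0.7] top@z [589.5 162.7 108. ] sc@z [579.7 167.7 108. ]
spare [600.  310.2   8.6] [1.3 1.3] top@z [599.3 311.4  13. ] sc@z [590.3 313.5  13. ]
green [523.2 409.7   6.6] [0.6 0.6] top@z [522.1 409.7  13. ] sc@z [511.2 413.9  13. ]
white [392.7 358.6   6.4] [0.7 0.7] top@z [392.6 359.   13. ] sc@z [382.3 363.8  13. ]
blue [383.  204.    7.1] [0.5 0.5] top@z [382.9 205.3  13. ] sc@z [374.  210.8  13. ]
orange  [] top@z [590.5 161.9  13. ] sc@z
```

Run:
```python
from h import *
T=lambda p:((p[0]+.5)/4-.5+165,(p[1]+.5)/4-.5+115)
for n,p in [('head left',(370,305)),('tl',(405,232)),('bl',(418,370)),('tr',(690,206)),('br',(705,350))]: print(n,onz('top',T(p),100).round())
print('cab bottom', [onz('top',p,0).round() for p in [(108,113),(260,114)]], 'cab top',[onz('top',p,190).round() for p in [(88,66),(262,66)]])
print('cabinet scene', [onz('scene',p,0).round() for p in [(90,193),(230,155)]])
print('block',onz('top',(380,205),50))
print('plane',onz('top',(173,236),10),onz('top',(203,213),10))
for n,p in dict(white=(522.5,409.5),jar=(393,358),amber=(384,205),can=(590,162),spare=(599.5,311)).items(): print(n,np.hypot(*p).round(),np.degrees(np.arctan2(p[1],p[0])).round(1))
```

```text
head left [469. 325. 100.]
tl [508. 307. 100.]
bl [435. 301. 100.]
tr [522. 155. 100.]
br [445. 151. 100.]
cab bottom [array([682., 688.,   0.]), array([679., 316.,   0.])] cab top [array([703., 657., 190.]), array([703., 316., 190.])]
cabinet scene [array([716., 643.,   0.]), array([796., 260.,   0.])]
block [445.8474891   52.44450185  50.        ]
plane [381.78093905 516.12576013  10.        ] [434.10913504 449.22766109  10.        ]
white 664.0 38.1
jar 532.0 42.3
amber 435.0 28.1
can 612.0 15.4
spare 675.0 27.4
```

Request:
arm_command --increments '[[[-0.5,-0.5,-1],0],[[-1.5,-1.4,-1],0],[[-2.5,-2.3,-0.5],0],[[-2.5,-2.3,-0.5],0],[[-2.5,-2.3,-0.5],0],[[-2.5,-2.3,-0.5],0],[[-2.5,-2.3,-0.5],0],[[-2.5,-2.3,-0.5],0],[[-2.5,-2.3,-0.5],0],[[-2.5,-2.3,-0.5],0],[[-2.5,-2.3,-0.5],0],[[-2.5,-2.3,0],0],[[-2.5,-2.3,0],0],[[-2.5,-2.3,0],0],[[-2.5,-2.3,0],0],[[-2.5,-2.3,0],0],[[-2.5,-2.3,0],0],[[-1,-1,0],0],[[0,0,0],0]]' --gripper 1

```text
t: 2.05
ee_pos: [425.2, -98.7, 301.0]
orientation: [-2.469, 1.936, -0.017]
ft_force: [-0.1, -0.5, 0.6]
width: 87.7
```

Request:
arm_command --increments '[[[-1,-0.1,0],0],[[-2,-0.3,0],0],[[-3,-0.4,0],0],[[-3,-0.4,0],0],[[-3,-0.4,0],0],[[-3,-0.4,0],0],[[-3,-0.4,0],0],[[-3,-0.4,0],0],[[-3,-0.4,0],0],[[-3,-0.4,0],0],[[-2,-0.3,0],0],[[-1,-0.1,0],0],[[0,0,0],0]]'

```text
t: 3.35
ee_pos: [386.6, 207.0, 302.0]
orientation: [-2.452, 1.956, -0.019]
ft_force: [0.2, -0.8, 0.2]
width: 87.7
```

Request:
arm_command --increments '[[[0,0,0],-4],[[0,0,0],-8.3],[[0,0,0],-8.3],[[0,0,0],-8.3],[[0,0,0],-8.3],[[0,0,0],-8.3],[[0,0,0],-8.3],[[0,0,0],-8.3],[[0,0,0],-8.3],[[0,0,0],-8.3],[[0,0,0],-8.3],[[0,0,0],-8.3],[[0,0,0],-8.3],[[0,0,0],-8.3],[[0,0,0],-8.3],[[0,0,0],-8.3],[[0,0,0],-8.3],[[0,0,0],-8.3],[[0,0,0],-8.3],[[0,0,0],-8.3]]'

```text
t: 5.35
ee_pos: [385.1, 179.2, 302.1]
orientation: [2.218, 2.202, -0.006]
ft_force: [0.4, -0.8, 0.0]
width: 88.0
```

```bash
cat >> h.py <<'E'
from scipy.spatial.transform import Rotation as Ro
def st():
    o=get_obs();R=Ro.from_rotvec(o['orientation']).as_matrix()
    print('t',round(float(o['t']),2),'p',o['ee_pos'].round(1),'yaw',np.degrees(np.arctan2(R[1,0],R[0,0])).round(2),'zax',R[:,2].round(4),'w',round(float(o['width']),1),'F',o['ft_force'].round(1))
    return o['ee_pos'],R
def go(tgt):
    p,R=st();print('tool d cm',(R.T@(np.array(tgt)-p)/10).round(2))
def save(n,f):
    im=get_image(n);cv2.imwrite('pics/'+f,im[:,:,::-1]);return im
def wproj(p,R,X):
    P=camera_params('wrist');M=P['T_tool_cam'];K=P['K']
    c=(R.T@(np.array(X,float)-p)-M[:3,3])@M[:3,:3]
    th=np.arctan2(np.hypot(c[0],c[1]),c[2]);ph=np.arctan2(c[1],c[0]);return K[0,2]+K[0,0]*th*np.cos(ph),K[1,2]+K[0,0]*th*np.sin(ph)
def wray(p,R,uv):
    P=camera_params('wrist');M=P['T_tool_cam'];K=P['K']
    a=(np.array(uv)-K[:2,2])/K[0,0];th=np.linalg.norm(a);d=np.array([*(a/th*np.sin(th)),np.cos(th)])
    return p+R@M[:3,3],R@M[:3,:3]@d
E
python3 - <<'E'
from h import *
p,R=st();im=save('wrist','w1.png').copy()
for n,X in dict(blue=(383,205),white=(392.6,359),green=(522.5,409.5),spare=(599.5,311),orange=(590.5,162)).items():
    pts=np.array([wproj(p,R,(X[0]+44*np.cos(a),X[1]+44*np.sin(a),13)) for a in np.linspace(0,6.283,60)])
    print(n,pts.mean(0).round())
    cv2.polylines(im,[np.int32(pts)],True,(255,0,255),1)
cv2.imwrite('pics/w1o.png',im[:,:,::-1])
E
```

```text
t 5.35 p [385.1 179.2 302.1] yaw 89.57 zax [ 0.0086 -0.014  -0.9999] w 88.0 F [ 0.4 -0.8  0. ]
blue [272. 150.]
white [366. 157.]
green [384. 229.]
spare [328. 268.]
orange [246. 266.]
```

View pics/w1o.png

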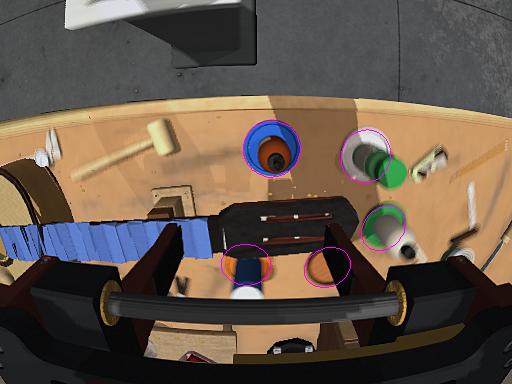

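The overlay of the predicted rims (magenta) matches the stands: blue (272,150), white (366,157), green (384,229), spare (328,268) and orange (246,266). Next I cross-check the container tops using the wrist view.

Run:
```python
from h import *
p,R=st()
im=cv2.imread('pics/w1.png');cv2.imwrite('pics/w1z.png',cv2.resize(im[100:300,220:420],None,fx=3,fy=3,interpolation=cv2.INTER_CUBIC))
T=lambda p:((p[0]+.5)/4-.5+165,(p[1]+.5)/4-.5+115)
print('amber body bottom/silhouette centre',onz('top',T((588,474)),50).round())
```

```text
t 5.4 p [385.1 179.1 302.1] yaw 90.01 zax [ 0.0086 -0.0141 -0.9999] w 87.6 F [-0.3 -0.2 -0.4]
amber body bottom/silhouette centre [384. 206.  50.]
```

View pics/w1z.png

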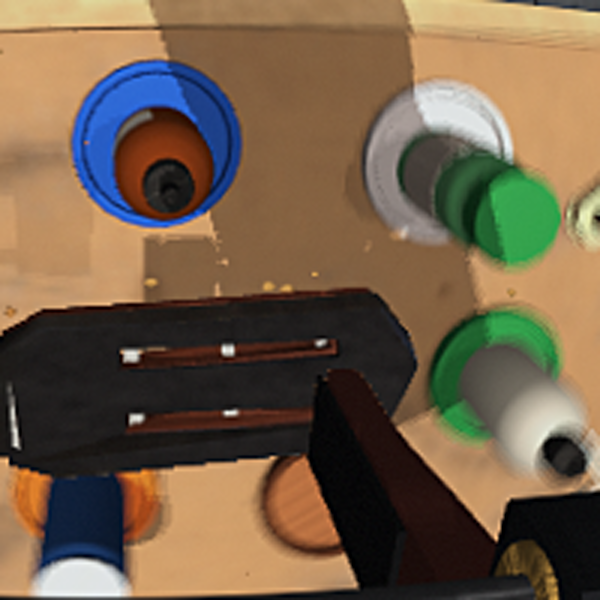

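Run:
```python
from h import *
p,R=st()
T=lambda p:((p[0]+.5)/4-.5+165,(p[1]+.5)/4-.5+115)
W=lambda p:((p[0]+.5)/3-.5+220,(p[1]+.5)/3-.5+100)
for n,t,w in [('amber tip',(605,458),(169,190)),('jar lid',(309,443),(517,222)),('blue st',(580,481),(157,143)),('white st',(310,465),(439,162)),('white tip',(206,197),(566,453))]:
    x,e=tri([ray('top',T(t)),wray(p,R,W(w))]);print(n,x.round(1),np.round(e,1))
go((386,206,110))
```

```text
t 5.4 p [385.1 179.1 302.1] yaw 90.01 zax [ 0.0086 -0.0141 -0.9999] w 87.6 F [-0.3 -0.2 -0.4]
amber tip [387.9 204.9  90.7] [2.5 2.5]
jar lid [394.  357.4 113.4] [2.5 2.5]
blue st [382.3 204.5   2.8] [1.5 1.5]
white st [390.5 360.2   2.9] [2.9 2.9]
white tip [522.8 414.9  98.8] [5.8 5.8]
t 5.4 p [385.1 179.1 302.1] yaw 90.01 zax [ 0.0086 -0.0141 -0.9999] w 87.6 F [-0.3 -0.2 -0.4]
tool d cm [ 2.96 -0.07 19.17]
```

Request:
arm_command --increments '[[[1.5,0,1],0],[[1.4,0,3],0],[[0,0,4],0],[[0,0,4],0],[[0,0,4],0],[[0,0,2],0],[[0,0,0],0],[[0,0,0],0]]'

```text
t: 6.2
ee_pos: [388.1, 207.6, 114.1]
orientation: [2.248, 2.17, 0.001]
ft_force: [0.3, -0.8, -0.2]
width: 87.6
```

Run:
```python
from h import *
p,R=st();im=save('wrist','w2.png');go((386.5,206,40))
```

```text
t 6.2 p [388.1 207.6 114.1] yaw 87.99 zax [ 0.0122 -0.0117 -0.9999] w 87.6 F [ 0.3 -0.8 -0.2]
t 6.25 p [388.2 207.7 114.4] yaw 88.01 zax [ 0.0128 -0.0114 -0.9999] w 87.9 F [-0.3  0.4  0.4]
tool d cm [-0.09 -0.26  7.44]
```

View pics/w2.png

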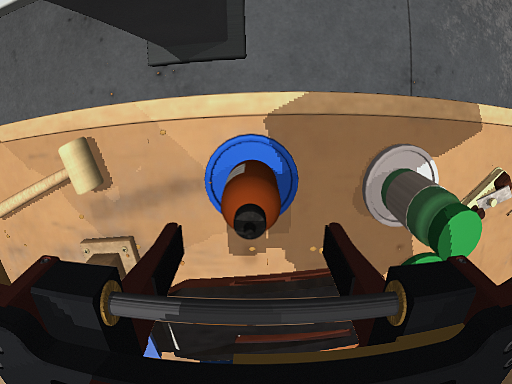

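The amber cap sits at column 250, centred between the fingers. I'll descend and grip.

Request:
arm_command --increments '[[[0,-0.1,2],0],[[0,-0.1,2],0],[[0,0,2],0],[[0,0,1.4],0],[[0,0,0],0]]'

```text
t: 6.75
ee_pos: [394.1, 210.9, 45.5]
orientation: [2.251, 2.16, 0.028]
ft_force: [-0.1, 0.6, -1.2]
width: 87.9
```

Request:
arm_command --increments '[[[0,0,0],0],[[0,0,0],0],[[0,0,0],0],[[0,0,0],0],[[0,0,0],0],[[0,0,0],0],[[0,0,0],0],[[0,0,0],0]]' --gripper 0

```text
t: 7.55
ee_pos: [397.1, 212.5, 50.4]
orientation: [2.251, 2.156, 0.04]
ft_force: [-0.5, -0.2, -1.5]
width: 42.9
```

Run:
```python
from h import *
p,R=st()
```

```text
t 7.55 p [397.1 212.5  50.4] yaw 87.55 zax [ 3.550e-02  3.000e-04 -9.994e-01] w 42.9 F [-0.5 -0.2 -1.5]
```

Run:
```python
from h import *
o=get_obs();print(o['qpos'].round(3),o['qvel'].round(3),o['joint_torque'].round(2))
p,R=st();save('wrist','w3.png');save('scene','s3.png');st()
```

```text
[ 0.476  0.47   2.126 -0.033  0.515 -1.024] [-0.002  0.001  0.002  0.002 -0.     0.001] [-1.000e-02 -4.341e+01 -1.321e+01 -2.000e-02 -5.000e-02 -0.000e+00]
t 7.55 p [397.1 212.5  50.4] yaw 87.55 zax [ 3.550e-02  3.000e-04 -9.994e-01] w 42.9 F [-0.5 -0.2 -1.5]
t 7.65 p [397.1 212.5  50.3] yaw 87.55 zax [ 3.550e-02  3.000e-04 -9.994e-01] w 42.5 F [-0.4  0.1 -0.6]
```

View pics/w3.png

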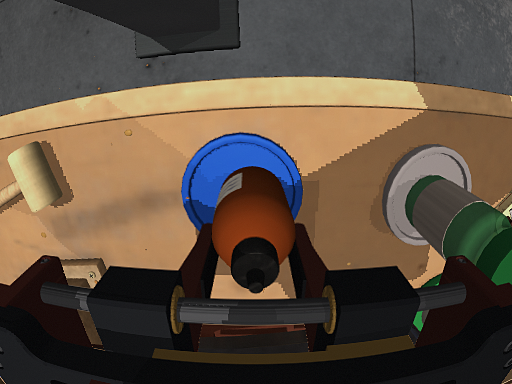

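View pics/s3.png

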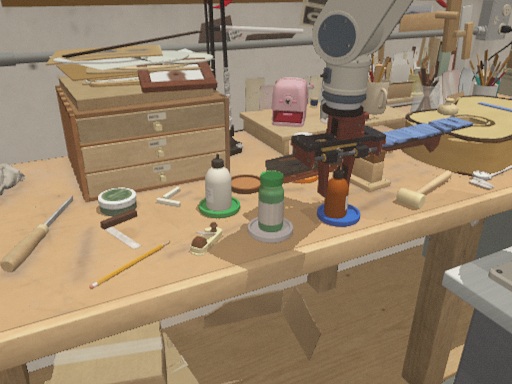

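Request:
arm_command --increments '[[[0,0,0],0],[[0,0,0],0],[[0,0,0],0],[[0,0,0],0]]' --gripper 1

```text
t: 8.05
ee_pos: [397.2, 212.6, 50.2]
orientation: [2.251, 2.156, 0.04]
ft_force: [0.2, -0.0, 0.6]
width: 71.3
```

Run:
```python
from h import *
go((386.5,206,40));print(get_obs()['qpos'].round(4))
for i in range(3): get_image('wrist')
st()
```

```text
t 8.05 p [397.2 212.6  50.2] yaw 87.55 zax [ 3.540e-02  3.000e-04 -9.994e-01] w 71.3 F [ 0.2 -0.   0.6]
tool d cm [-0.7  -1.07  0.99]
[ 0.476   0.4703  2.1255 -0.0325  0.5145 -1.024 ]
t 8.2 p [397.2 212.6  50.2] yaw 87.55 zax [ 3.530e-02  3.000e-04 -9.994e-01] w 83.4 F [-0.2 -0.3 -0.6]
```

Request:
arm_command --increments '[[[-0.3,-0.6,0.2],0],[[-0.3,-0.5,0.3],0],[[0,0,0.4],0],[[0,0,0],0]]'

```text
t: 8.6
ee_pos: [384.8, 206.3, 40.0]
orientation: [2.251, 2.157, 0.039]
ft_force: [1.1, 0.0, 0.4]
width: 87.8
```

Run:
```python
from h import *
go((386,206,40))
```

```text
t 8.6 p [384.8 206.3  40. ] yaw 87.55 zax [ 0.035   0.     -0.9994] w 87.8 F [1.1 0.  0.4]
tool d cm [-0.02  0.13  0.01]
```

Request:
arm_command --increments '[[[0,0,0],0],[[0,0,0],0],[[0,0,0],0],[[0,0,0],0],[[0,0,0],0],[[0,0,0],0],[[0,0,0],0]]' --gripper 0

```text
t: 9.3
ee_pos: [385.5, 206.7, 40.1]
orientation: [2.251, 2.156, 0.041]
ft_force: [-0.4, 0.6, -0.9]
width: 45.1
```

Run:
```python
from h import *
st(); save('wrist','w4.png');st()
```

```text
t 9.3 p [385.5 206.7  40.1] yaw 87.55 zax [ 3.570e-02  5.000e-04 -9.994e-01] w 45.1 F [-0.4  0.6 -0.9]
t 9.35 p [385.4 206.7  40.1] yaw 87.55 zax [ 3.570e-02  5.000e-04 -9.994e-01] w 44.8 F [ 0.4 -0.6 -0.3]
```

View pics/w4.png

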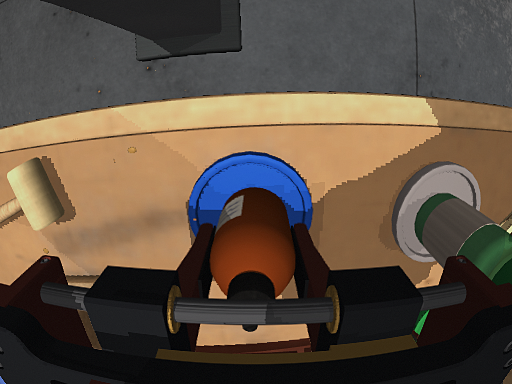

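The bottle is held, with width 45 against a 46 mm body. Lifting now.

Request:
arm_command --increments '[[[0,0,-0.5],0],[[0,0,-1],0],[[0,0,-1.5],0],[[0,0,-1.5],0],[[0,0,-1.5],0],[[0,0,-1.5],0],[[0,0,-1.5],0],[[0,0,-1.5],0],[[0,0,-1.5],0],[[0,0,-1],0],[[0,0,-0.5],0],[[0,0,0],0]]'

```text
t: 10.55
ee_pos: [378.5, 205.7, 186.6]
orientation: [2.251, 2.156, 0.042]
ft_force: [0.1, -0.4, -0.6]
width: 45.2
```

Run:
```python
from h import *
go((597,309,175)); print(get_obs()['qpos'].round(3))
```

```text
t 10.55 p [378.5 205.7 186.6] yaw 87.55 zax [ 0.0365  0.0011 -0.9993] w 45.2 F [ 0.1 -0.4 -0.6]
tool d cm [11.25 21.33  1.97]
[ 0.482  0.176  2.092 -0.021  0.841 -1.032]
```

Request:
arm_command --increments '[[[0.3,0.6,0],0],[[0.6,1.2,0],0],[[0.8,1.5,0],0],[[0.8,1.5,0],0],[[0.8,1.5,0],0],[[0.8,1.5,0],0],[[0.8,1.5,0],0],[[0.8,1.5,0],0],[[0.8,1.5,0],0],[[0.8,1.5,0],0],[[0.8,1.5,0],0],[[0.8,1.5,0],0],[[0.8,1.5,0],0],[[0.8,1.5,0],0],[[0.6,1.0,0],0],[[0.3,0.5,0],0],[[0,0,0],0]]'

```text
t: 12.25
ee_pos: [614.3, 317.8, 174.5]
orientation: [2.255, 2.16, 0.014]
ft_force: [-0.3, -0.8, -0.6]
width: 44.4
```

Run:
```python
from h import *
go((597,309,42)); print(get_obs()['qpos'].round(3));save('scene','s4.png');save('wrist','w5.png')
```

```text
t 12.25 p [614.3 317.8 174.5] yaw 87.52 zax [ 0.0196 -0.0076 -0.9998] w 44.4 F [-0.3 -0.8 -0.6]
tool d cm [-0.86 -1.95 13.22]
[ 0.467  0.565  1.515 -0.018  1.048 -1.051]
```

View pics/s4.png

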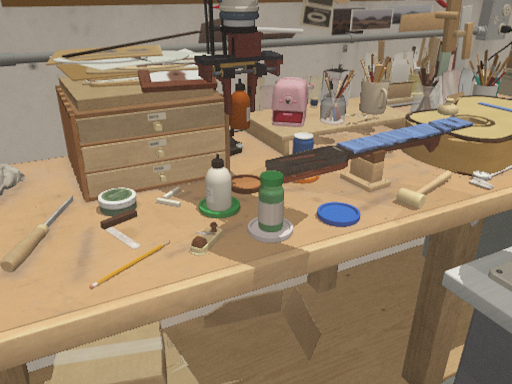

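View pics/w5.png

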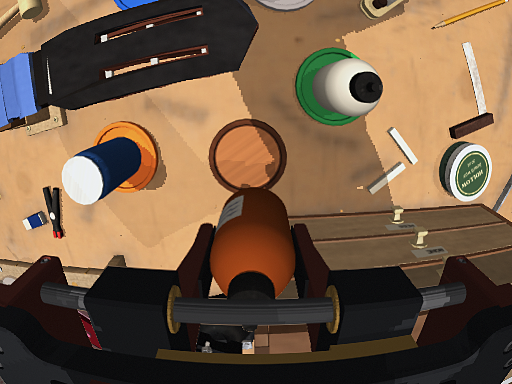

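The scene shows the amber bottle hanging upright. In the wrist view the spare rim is at (248,157), green at (337,87) and orange at (126,157).

Run:
```python
from h import *
p,R=st()
for n,uv in [('spare',(248,156)),('green',(337,87)),('orange',(124,158))]:
    c,d=wray(p,R,uv);print(n,(c+d*(13-c[2])/d[2]).round(1))
go((597,309,100))
```

```text
t 12.35 p [613.2 317.2 174.7] yaw 87.51 zax [ 0.0189 -0.008  -0.9998] w 45.1 F [ 0.1  0.5 -1.2]
spare [596.  311.9  13. ]
green [521.5 411.9  13. ]
orange [589.7 164.9  13. ]
t 12.35 p [613.2 317.2 174.7] yaw 87.51 zax [ 0.0189 -0.008  -0.9998] w 45.1 F [ 0.1  0.5 -1.2]
tool d cm [-0.84 -1.73  7.45]
```

Request:
arm_command --increments '[[[-0.4,-0.8,0.5],0],[[-0.3,-0.8,1],0],[[0,-0.1,1.5],0],[[0,0,1.5],0],[[0,0,1.5],0],[[0,0,1],0],[[0,0,0.5],0],[[0,0,0],0]]'

```text
t: 13.15
ee_pos: [592.8, 308.2, 91.1]
orientation: [2.256, 2.161, 0.006]
ft_force: [-0.6, -0.1, -1.3]
width: 44.8
```

Run:
```python
from h import *
go((597,310,42))
```

```text
t 13.15 p [592.8 308.2  91.1] yaw 87.53 zax [ 0.0151 -0.0099 -0.9998] w 44.8 F [-0.6 -0.1 -1.3]
tool d cm [0.24 0.34 4.92]
```

Request:
arm_command --increments '[[[0.1,0.2,0.8],0],[[0.1,0.2,1.2],0],[[0,0,1.0],0],[[0,0,0.6],0],[[0,0,0.3],0],[[0,0,0],0]]'

```text
t: 13.75
ee_pos: [599.1, 310.4, 49.4]
orientation: [2.256, 2.16, 0.009]
ft_force: [0.3, 0.7, -0.8]
width: 45.2
```

Run:
```python
from h import *
go((597,310,42))
```

```text
t 13.75 p [599.1 310.4  49.4] yaw 87.52 zax [ 0.0168 -0.009  -0.9998] w 45.2 F [ 0.3  0.7 -0.8]
tool d cm [-0.04 -0.22  0.73]
```

Request:
arm_command --increments '[[[0,-0.1,0.3],0],[[0,0,0.2],0],[[0,0,0.2],0],[[0,0,0],0]]'

```text
t: 14.15
ee_pos: [598.5, 310.6, 42.7]
orientation: [2.255, 2.16, 0.011]
ft_force: [-0.0, 0.8, -1.3]
width: 44.8
```

Run:
```python
from h import *
st();save('top','t5.png');save('scene','s5.png');st()
im=cv2.imread('pics/s5.png');cv2.imwrite('pics/s5z.png',cv2.resize(im[125:225,180:340],None,fx=5,fy=5))
```

```text
t 14.15 p [598.5 310.6  42.7] yaw 87.52 zax [ 0.018  -0.0084 -0.9998] w 44.8 F [-0.   0.8 -1.3]
t 14.25 p [598.7 310.7  43. ] yaw 87.52 zax [ 0.0185 -0.0082 -0.9998] w 45.0 F [-1.   0.  -0.9]
```

View pics/s5z.png

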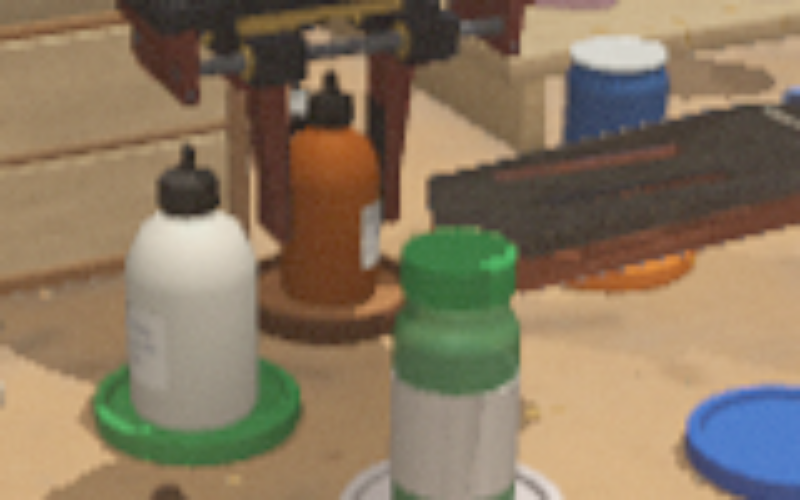

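Request:
arm_command --increments '[[[0,0,0.15],0],[[0,0,0.15],0],[[0,0,0],0]]'

```text
t: 14.55
ee_pos: [599.1, 310.8, 40.2]
orientation: [2.255, 2.16, 0.013]
ft_force: [-0.0, 0.4, -1.3]
width: 44.9
```

Run:
```python
from h import *
st()
```

```text
t 14.55 p [599.1 310.8  40.2] yaw 87.52 zax [ 0.0192 -0.0078 -0.9998] w 44.9 F [-0.   0.4 -1.3]
```

Request:
arm_command --increments '[[[0,0,0.1],0],[[0,0,0.1],0],[[0,0,0],0]]'

```text
t: 14.85
ee_pos: [599.4, 311.0, 40.3]
orientation: [2.255, 2.16, 0.014]
ft_force: [0.5, -0.2, -1.2]
width: 45.4
```

Request:
arm_command --increments '[[[0,0,0],0],[[0,0,0],0],[[0,0,0],0],[[0,0,0],0],[[0,0,0],0],[[0,0,0],0]]' --gripper 1

```text
t: 15.45
ee_pos: [599.8, 311.2, 40.4]
orientation: [2.255, 2.159, 0.015]
ft_force: [0.1, 1.5, 0.4]
width: 87.1
```

Run:
```python
from h import *
st();save('wrist','w6.png');print(get_obs()['qpos'].round(3))
```

```text
t 15.45 p [599.8 311.2  40.4] yaw 87.52 zax [ 0.0204 -0.0073 -0.9998] w 87.1 F [0.1 1.5 0.4]
[ 0.468  0.716  1.606 -0.022  0.805 -1.044]
```

View pics/w6.png

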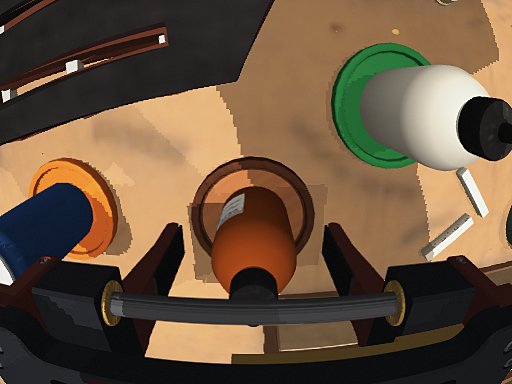

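Amber stands on the spare stand. Next I rise and go to the can.

Request:
arm_command --increments '[[[0,0,-0.7],0],[[0,0,-1.5],0],[[0,0,-2],0],[[0,0,-2],0],[[0,0,-2],0],[[0,0,-1.5],0],[[0,0,-0.7],0],[[-0.5,0,0],0],[[-1,0,0],0],[[-1.5,0,0],0],[[-1.5,0,0],0],[[-1.5,0,0],0],[[-1.5,0,0],0],[[-1.5,0,0],0],[[-1.5,0,0],0],[[-1.5,0,0],0],[[-1,0,0],0],[[-0.5,0,0],0],[[0,0,0],0]]'

```text
t: 17.4
ee_pos: [589.6, 162.3, 152.2]
orientation: [2.259, 2.157, 0.011]
ft_force: [0.1, 0.4, 0.5]
width: 87.6
```

Run:
```python
from h import *
go((590,162,48));p,R=st();save('wrist','w7.png');save('top','t7.png')
print('can top exp',wproj(p,R,(590,162,108)),get_obs()['qpos'].round(3))
```

```text
t 17.4 p [589.6 162.3 152.2] yaw 87.37 zax [ 0.0176 -0.0086 -0.9998] w 87.6 F [0.1 0.4 0.5]
tool d cm [ 0.06 -0.14 10.42]
t 17.4 p [589.6 162.3 152.2] yaw 87.37 zax [ 0.0176 -0.0086 -0.9998] w 87.6 F [0.1 0.4 0.5]
can top exp (np.float64(252.25584608732504), np.float64(213.04145645410887)) [ 0.257  0.484  1.72  -0.016  0.923 -1.259]
```

View pics/w7.png

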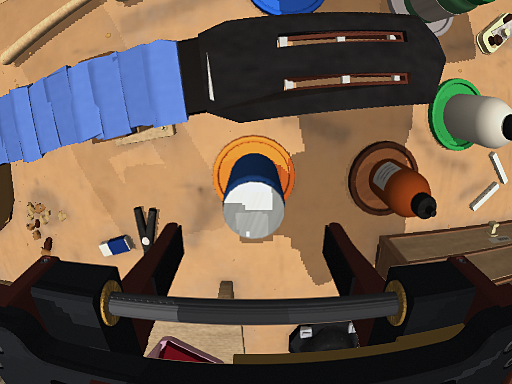

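The can top is at (253,209), close to the expected (252,213), and amber stands inside the spare rim at (383,177). Descending on the can.

Request:
arm_command --increments '[[[0,0,0.7],0],[[0,-0.1,1.2],0],[[0,-0.1,1.5],0],[[0,0,1.5],0],[[0,0,1.5],0],[[0,0,1.2],0],[[0,0,0.9],0],[[0,0,0.5],0],[[0,0,0],0]]'

```text
t: 18.4
ee_pos: [588.2, 165.0, 52.6]
orientation: [2.255, 2.163, 0.008]
ft_force: [1.1, -0.2, -0.3]
width: 87.7
```

Run:
```python
from h import *
go((589,162,48))
```

```text
t 18.4 p [588.2 165.   52.6] yaw 87.62 zax [ 0.0155 -0.0086 -0.9998] w 87.7 F [ 1.1 -0.2 -0.3]
tool d cm [-0.29  0.09  0.47]
```

Request:
arm_command --increments '[[[-0.2,0.1,0.3],0],[[-0.1,0,0.1],0],[[0,0,0],0]]'

```text
t: 18.7
ee_pos: [590.2, 161.8, 49.4]
orientation: [2.254, 2.162, 0.011]
ft_force: [-0.5, -0.1, -0.5]
width: 87.5
```

Request:
arm_command --increments '[[[0,0,0],0],[[0,0,0],0],[[0,0,0],0],[[0,0,0],0],[[0,0,0],0],[[0,0,0],0]]' --gripper 0

```text
t: 19.3
ee_pos: [591.2, 162.0, 50.9]
orientation: [2.253, 2.161, 0.015]
ft_force: [0.7, -0.3, 0.2]
width: 49.6
```

Run:
```python
from h import *
st();save('wrist','w8.png')
```

```text
t 19.3 p [591.2 162.   50.9] yaw 87.6 zax [ 0.0201 -0.0074 -0.9998] w 49.6 F [ 0.7 -0.3  0.2]
```

View pics/w8.png

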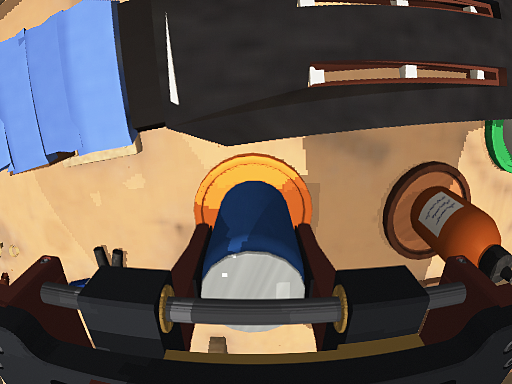

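Request:
arm_command --increments '[[[0,0,-0.5],0],[[0,0,-1],0],[[0,0,-1.5],0],[[0,0,-1.5],0],[[0,0,-1.5],0],[[0,0,-1.5],0],[[0,0,-1.5],0],[[0,0,-1.5],0],[[0,0,-1],0],[[0,0,-1],0],[[0,0,-0.5],0],[[0,0,0],0]]'

```text
t: 20.55
ee_pos: [589.1, 163.3, 197.0]
orientation: [2.251, 2.159, 0.023]
ft_force: [0.7, 0.2, -1.4]
width: 49.8
```

Run:
```python
from h import *
go((383,205,185))
```

```text
t 20.55 p [589.1 163.3 197. ] yaw 87.61 zax [ 0.0262 -0.0057 -0.9996] w 49.8 F [ 0.7  0.2 -1.4]
tool d cm [  3.31 -20.79   0.63]
```

Request:
arm_command --increments '[[[0,-0.6,0],0],[[0.2,-1.2,0],0],[[0.2,-1.5,0],0],[[0.2,-1.5,0],0],[[0.3,-1.5,0],0],[[0.3,-1.5,0],0],[[0.3,-1.5,0],0],[[0.3,-1.5,0],0],[[0.3,-1.5,0],0],[[0.3,-1.5,0],0],[[0.3,-1.5,0],0],[[0.2,-1.5,0],0],[[0.2,-1.0,0],0],[[0,-0.5,0],0],[[0,0,0],0]]'

```text
t: 22.05
ee_pos: [384.9, 202.3, 185.6]
orientation: [2.256, 2.165, 0.0]
ft_force: [0.5, -0.2, -1.2]
width: 50.1
```

Run:
```python
from h import *
go((383,205,70));print(get_obs()['qpos'].round(3)); save('scene','s9.png')
```

```text
t 22.05 p [384.9 202.3 185.6] yaw 87.65 zax [ 0.0105 -0.0106 -0.9999] w 50.1 F [ 0.5 -0.2 -1.2]
tool d cm [ 0.38 -0.33 11.56]
[ 0.467  0.196  2.068 -0.019  0.873 -1.051]
```

View pics/s9.png

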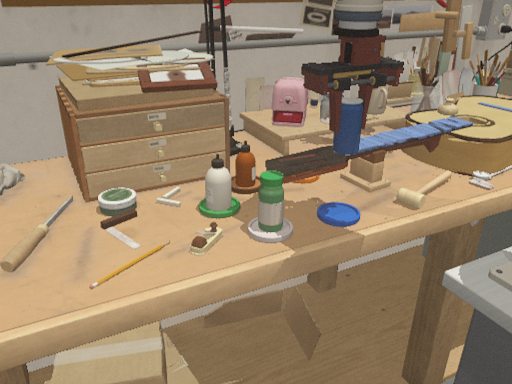

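The can is upright above the blue stand, and amber stands on the spare.

Request:
arm_command --increments '[[[0.1,-0.1,0.7],0],[[0.1,-0.1,1.2],0],[[0,-0.1,1.5],0],[[0,-0.1,1.5],0],[[0,-0.1,1.5],0],[[0,-0.1,1.5],0],[[0,0,1.2],0],[[0,0,1.0],0],[[0,0,0.5],0],[[0,0,0],0]]'

```text
t: 23.1
ee_pos: [386.8, 204.3, 72.8]
orientation: [2.259, 2.159, 0.009]
ft_force: [-0.7, 0.1, -1.0]
width: 50.0
```

Run:
```python
from h import *
go((383,205,52))
```

```text
t 23.1 p [386.8 204.3  72.8] yaw 87.38 zax [ 0.0157 -0.0084 -0.9998] w 50.0 F [-0.7  0.1 -1. ]
tool d cm [ 0.06 -0.42  2.07]
```

Request:
arm_command --increments '[[[0,-0.2,0.5],0],[[0,-0.2,0.5],0],[[0,-0.1,0.4],0],[[0,0,0.3],0],[[0,0,0.2],0],[[0,0,0],0]]'

```text
t: 23.7
ee_pos: [382.9, 205.0, 53.3]
orientation: [2.259, 2.158, 0.013]
ft_force: [-0.3, 0.8, -1.8]
width: 49.8
```

Run:
```python
from h import *
st(); im=save('scene','s10.png');cv2.imwrite('pics/s10z.png',cv2.resize(im[110:250,230:390,::-1],None,fx=4,fy=4))
```

```text
t 23.7 p [382.9 205.   53.3] yaw 87.38 zax [ 0.0182 -0.0071 -0.9998] w 49.8 F [-0.3  0.8 -1.8]
```

View pics/s10z.png

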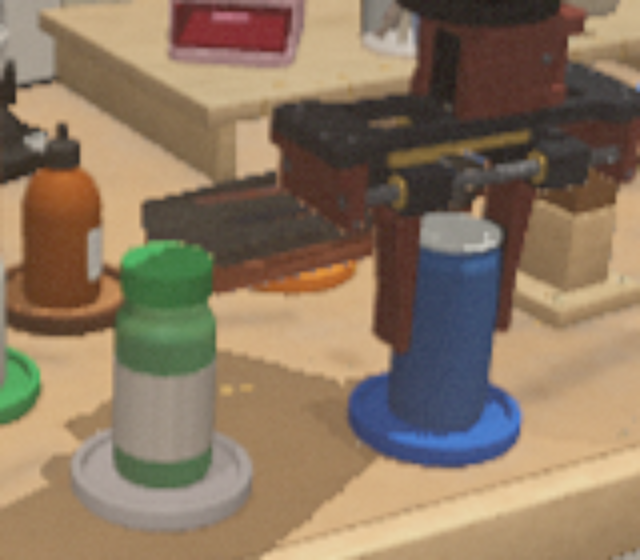

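Run:
```python
import cv2
im=cv2.imread('pics/s9.png');cv2.imwrite('pics/s9z.png',cv2.resize(im[70:230,300:400],None,fx=4,fy=4))
from h import *
st();save('wrist','w10.png')
```

```text
t 23.75 p [382.9 205.1  53.4] yaw 87.38 zax [ 0.0184 -0.007  -0.9998] w 49.6 F [ 0.3  0.4 -1.2]
```

View pics/s9z.png

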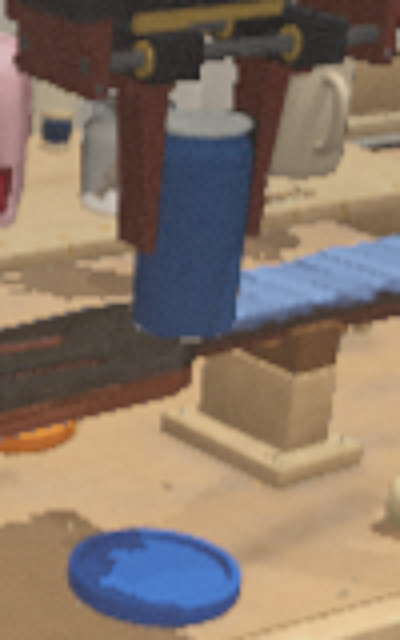

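View pics/w10.png

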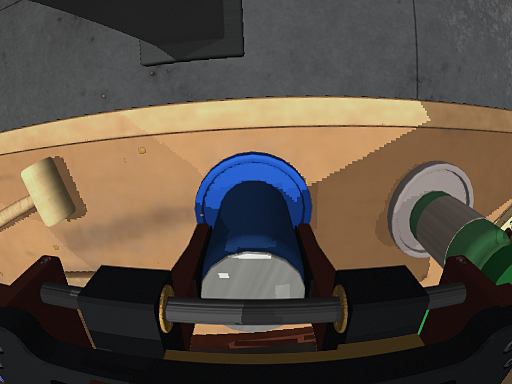

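Run:
```python
from h import *
im=cv2.resize(cv2.imread('pics/s10.png')[110:250,300:390],None,fx=4,fy=4)
def cyl(base,ax,col,im,o):
    ax=np.array(ax)/np.linalg.norm(ax)
    for h in (0,100):
        u=np.cross(ax,[0,1,0]);u/=np.linalg.norm(u);v=np.cross(ax,u)
        pts=[np.array(base)+ax*h+25*(u*np.cos(a)+v*np.sin(a)) for a in np.linspace(0,6.28,50)]
        q=(proj('scene',pts)-o+.5)*4;cv2.polylines(im,[np.int32(q)],True,col,1)
cyl((388,203,8),(0,0,1),(0,255,255),im,(300,110))
cv2.imwrite('pics/c.png',im)
for b in [(383,205)]:
  q=proj('scene',[(b[0],b[1],8),(b[0],b[1],108)]);print(q,np.degrees(np.arctan2(*(q[1]-q[0])[[0]],-(q[1]-q[0])[1])))
  for dx in (-10,10):
    q=proj('scene',[(b[0],b[1],8),(b[0]+dx,b[1],108)]);print(dx,np.degrees(np.arctan2(q[1,0]-q[0,0],q[0,1]-q[1,1])))
```

```text
[[337.51869577 211.81785026]
 [342.03798244 166.74375338]] 5.725540659876944
-10 10.065299408544135
10 1.7241326802476593
```

View pics/c.png

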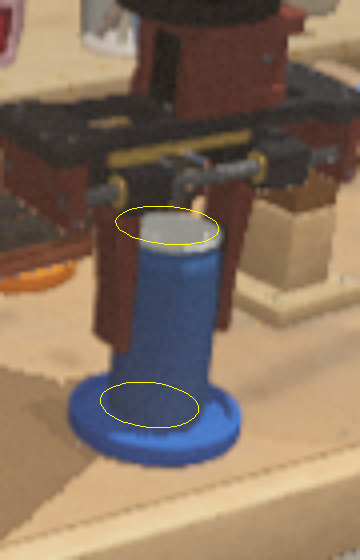

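A vertical cylinder at this spot should lean 5.7° in the picture. The can shows about 5–6°, so it is upright. Setting it down.

Request:
arm_command --increments '[[[0,0,0.15],0],[[0,0,0.15],0],[[0,0,0.1],0],[[0,0,0],0]]'

```text
t: 24.2
ee_pos: [383.8, 205.4, 51.1]
orientation: [2.258, 2.157, 0.016]
ft_force: [0.2, -0.6, -1.4]
width: 49.4
```

Run:
```python
from h import *
st()
```

```text
t 24.2 p [383.8 205.4  51.1] yaw 87.38 zax [ 0.0203 -0.0061 -0.9998] w 49.4 F [ 0.2 -0.6 -1.4]
```

Request:
arm_command --increments '[[[0,0,0.15],0],[[0,0,0.15],0],[[0,0,0.1],0],[[0,0,0],0]]'

```text
t: 24.6
ee_pos: [384.3, 205.6, 51.1]
orientation: [2.258, 2.157, 0.019]
ft_force: [-0.4, -0.1, -1.5]
width: 49.7
```

Request:
arm_command --increments '[[[0,0,0],0],[[0,0,0],0],[[0,0,0],0],[[0,0,0],0],[[0,0,0],0],[[0,0,0],0]]' --gripper 1

```text
t: 25.2
ee_pos: [384.6, 205.7, 50.5]
orientation: [2.258, 2.157, 0.019]
ft_force: [-0.1, 0.3, 0.2]
width: 87.9
```

Run:
```python
from h import *
st();im=save('scene','s11.png');cv2.imwrite('pics/s11z.png',cv2.resize(im[110:250,230:390,::-1],None,fx=4,fy=4));save('wrist','w11.png')
```

```text
t 25.2 p [384.6 205.7  50.5] yaw 87.38 zax [ 0.022  -0.0054 -0.9997] w 87.9 F [-0.1  0.3  0.2]
```

View pics/s11z.png

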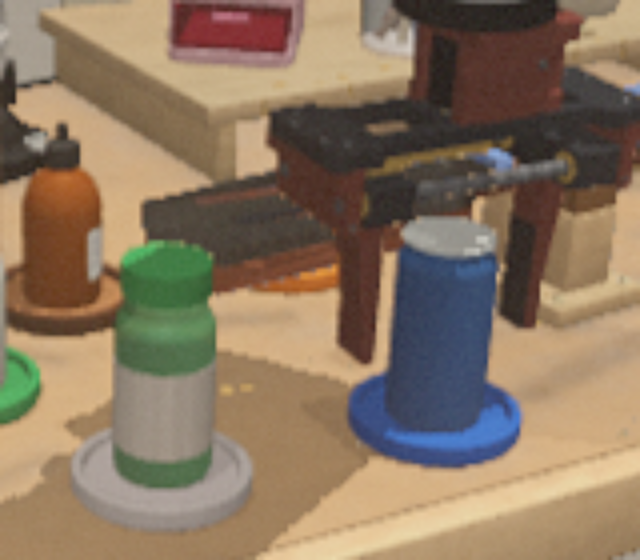

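View pics/w11.png

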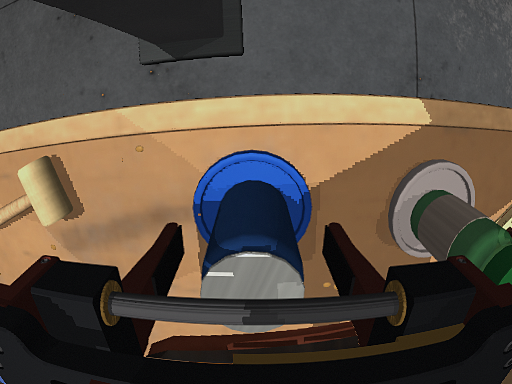

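The can stands flat inside the blue rim. Back to the amber bottle.

Request:
arm_command --increments '[[[0,0,-0.7],0],[[0,0,-1.5],0],[[0,0,-2],0],[[0,0,-2],0],[[0,0,-2],0],[[0,0,-1.5],0],[[0,0,-0.7],0],[[0,0,0],0]]'

```text
t: 26.1
ee_pos: [381.6, 206.0, 160.8]
orientation: [2.258, 2.157, 0.018]
ft_force: [0.4, -0.8, -0.5]
width: 87.8
```

Run:
```python
from h import *
go((599,311,150))
```

```text
t 26.1 p [381.6 206.  160.8] yaw 87.38 zax [ 0.0215 -0.0055 -0.9998] w 87.8 F [ 0.4 -0.8 -0.5]
tool d cm [11.49 21.21  1.49]
```

Request:
arm_command --increments '[[[0.3,0.6,0],0],[[0.6,1.2,0],0],[[0.8,1.5,0],0],[[0.8,1.5,0],0],[[0.8,1.5,0],0],[[0.8,1.5,0],0],[[0.8,1.5,0],0],[[0.8,1.5,0],0],[[0.8,1.5,0],0],[[0.8,1.5,0],0],[[0.8,1.5,0],0],[[0.8,1.5,0],0],[[0.8,1.4,0],0],[[0.6,1.0,0],0],[[0.3,0.4,0],0],[[0,0,0],0]]'

```text
t: 27.7
ee_pos: [597.8, 309.1, 144.3]
orientation: [2.263, 2.16, -0.011]
ft_force: [-0.7, 0.2, -0.2]
width: 87.8
```

Run:
```python
from h import *
go((599,311,60));p,R=st();save('wrist','w12.png');save('top','t12.png');print(wproj(p,R,(599,311,114)))
```

```text
t 27.7 p [597.8 309.1 144.3] yaw 87.35 zax [ 0.0042 -0.0144 -0.9999] w 87.8 F [-0.7  0.2 -0.2]
tool d cm [0.32 0.07 8.42]
t 27.7 p [597.8 309.1 144.3] yaw 87.35 zax [ 0.0042 -0.0144 -0.9999] w 87.8 F [-0.7  0.2 -0.2]
(np.float64(255.51613068527845), np.float64(222.28158254416752))
```

View pics/w12.png

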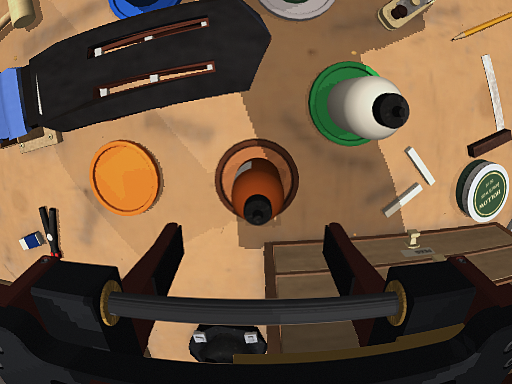

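Run:
```python
from h import *
p,R=st()
for n,uv,z in [('tip',(257.5,213),114),('spare',(257,180),13),('orange',(125,178),13)]:
    c,d=wray(p,R,uv);print(n,(c+d*(z-c[2])/d[2]).round(1))
im=cv2.imread('pics/t12.png');cv2.imwrite('pics/t12z.png',cv2.resize(im[110:210,220:360],None,fx=5,fy=5,interpolation=cv2.INTER_CUBIC))
```

```text
t 27.8 p [596.8 308.6 144.5] yaw 87.35 zax [ 0.0036 -0.0147 -0.9999] w 87.7 F [-0.3 -0.4 -0. ]
tip [591.1 312.2 114. ]
spare [596.5 311.4  13. ]
orange [587.5 167.1  13. ]
```

View pics/t12z.png

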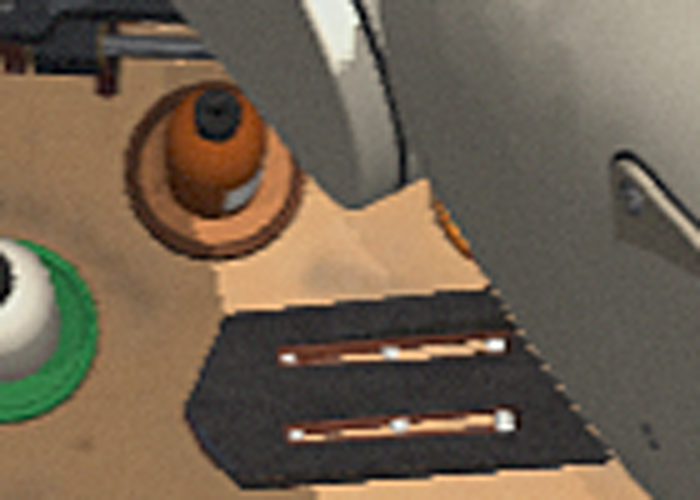

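Run:
```python
from h import *
print(onz('top',(262.8,130.6),114), onz('top',(220+214/5-.4,110+172/5-.4),13))
go((597,311,60))
```

```text
[596.44568268 312.91991539 114.        ] [598.40827326 311.37194777  13.        ]
t 27.8 p [596.8 308.6 144.5] yaw 87.35 zax [ 0.0036 -0.0147 -0.9999] w 87.7 F [-0.3 -0.4 -0. ]
tool d cm [ 0.37 -0.03  8.44]
```

Request:
arm_command --increments '[[[0.1,0,0.7],0],[[0.1,0,1.2],0],[[0.1,0,1.5],0],[[0,0,1.5],0],[[0,0,1.5],0],[[0,0,1.2],0],[[0,0,0.8],0],[[0,0,0.4],0],[[0,0,0],0]]'

```text
t: 28.7
ee_pos: [594.3, 308.9, 46.5]
orientation: [2.263, 2.161, -0.019]
ft_force: [-0.1, -0.1, 0.6]
width: 87.6
```

Run:
```python
from h import *
go((596,311.5,41))
```

```text
t 28.7 p [594.3 308.9  46.5] yaw 87.36 zax [-6.000e-04 -1.680e-02 -9.999e-01] w 87.6 F [-0.1 -0.1  0.6]
tool d cm [0.28 0.16 0.54]
```

Request:
arm_command --increments '[[[0.2,0.1,0.3],0],[[0.1,0,0.2],0],[[0,0,0.1],0],[[0,0,0],0]]'

```text
t: 29.1
ee_pos: [596.9, 312.7, 41.7]
orientation: [2.263, 2.161, -0.014]
ft_force: [0.0, -0.8, 0.2]
width: 87.9
```

Request:
arm_command --increments '[[[0,0,0],0],[[0,0,0],0],[[0,0,0],0],[[0,0,0],0],[[0,0,0],0],[[0,0,0],0],[[0,0,0],0]]' --gripper 0

```text
t: 29.8
ee_pos: [597.4, 312.8, 42.7]
orientation: [2.263, 2.16, -0.012]
ft_force: [-0.8, 0.0, 0.5]
width: 44.8
```

Run:
```python
from h import *
st();save('wrist','w13.png')
```

```text
t 29.8 p [597.4 312.8  42.7] yaw 87.35 zax [ 0.0036 -0.0147 -0.9999] w 44.8 F [-0.8  0.   0.5]
```

View pics/w13.png

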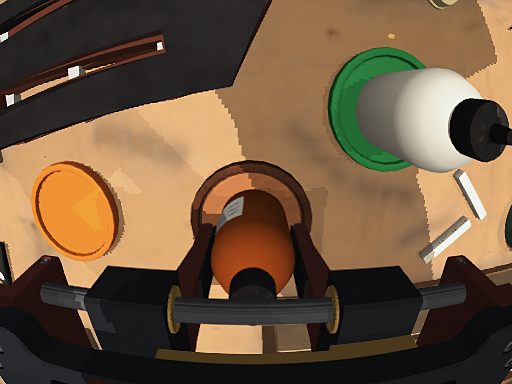

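Request:
arm_command --increments '[[[0,0,-0.5],0],[[0,0,-1],0],[[0,0,-1.5],0],[[0,0,-1.5],0],[[0,0,-1],0],[[0,0,-0.5],0],[[-0.5,0,0],0],[[-1,0,0],0],[[-1.5,0,0],0],[[-1.5,0,0],0],[[-1.5,0,0],0],[[-1.5,0,0],0],[[-1.5,0,0],0],[[-1.5,0,0],0],[[-1.5,0,0],0],[[-1,0,0],0],[[-1,0,0],0],[[-0.5,0,0],0],[[0,0,0],0]]'

```text
t: 31.75
ee_pos: [588.8, 153.6, 110.1]
orientation: [2.266, 2.158, -0.014]
ft_force: [0.1, 0.7, -1.4]
width: 45.2
```

Run:
```python
from h import *
go((590,163,60));save('scene','s14.png');save('wrist','w14.png')
```

```text
t 31.75 p [588.8 153.6 110.1] yaw 87.21 zax [ 0.0021 -0.0155 -0.9999] w 45.2 F [ 0.1  0.7 -1.4]
tool d cm [1.02 0.06 4.99]
```

View pics/w14.png

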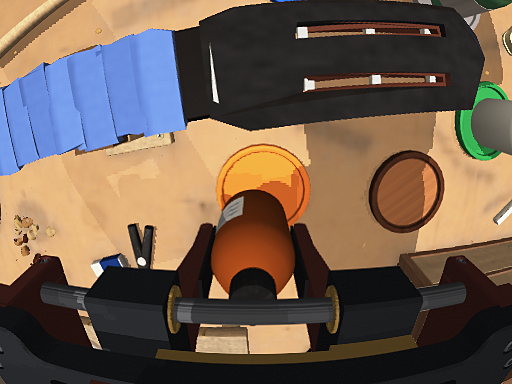

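View pics/s14.png

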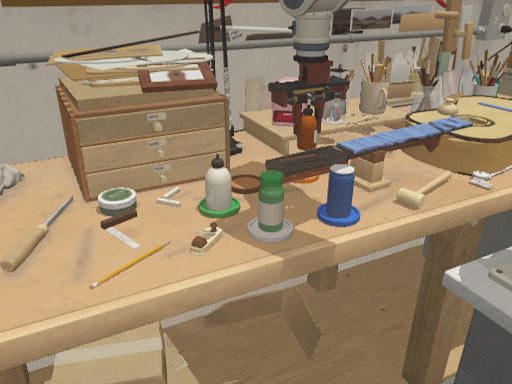

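Request:
arm_command --increments '[[[0.4,0,0.5],0],[[0.4,0,1],0],[[0.2,0,1.2],0],[[0,0,1.2],0],[[0,0,1],0],[[0,0,0.6],0],[[0,0,0.3],0],[[0,0,0],0]]'

```text
t: 32.65
ee_pos: [588.3, 166.4, 44.6]
orientation: [2.263, 2.163, -0.018]
ft_force: [0.3, -0.0, -1.5]
width: 44.3
```

Run:
```python
from h import *
go((590,163.5,43))
```

```text
t 32.65 p [588.3 166.4  44.6] yaw 87.43 zax [-5.000e-04 -1.580e-02 -9.999e-01] w 44.3 F [ 0.3 -0.  -1.5]
tool d cm [-0.27  0.19  0.17]
```

Request:
arm_command --increments '[[[-0.2,0.1,0],0],[[0,0,0.1],0],[[0,0,0.15],0],[[0,0,0.15],0],[[0,0,0.1],0],[[0,0,0],0]]'

```text
t: 33.25
ee_pos: [590.7, 164.0, 43.2]
orientation: [2.262, 2.161, -0.013]
ft_force: [-0.4, 0.0, -1.5]
width: 44.8
```

Run:
```python
from h import *
go((590,163.5,43))
```

```text
t 33.25 p [590.7 164.   43.2] yaw 87.38 zax [ 0.0027 -0.015  -0.9999] w 44.8 F [-0.4  0.  -1.5]
tool d cm [-0.05 -0.07  0.02]
```

Request:
arm_command --increments '[[[0,0,0.15],0],[[0,0,0.15],0],[[0,0,0],0]]'

```text
t: 33.55
ee_pos: [591.7, 164.0, 43.1]
orientation: [2.262, 2.16, -0.01]
ft_force: [-0.7, 1.0, -1.0]
width: 44.9
```

Request:
arm_command --increments '[[[0,0,0],0],[[0,0,0],0],[[0,0,0],0],[[0,0,0],0],[[0,0,0],0],[[0,0,0],0]]' --gripper 1

```text
t: 34.15
ee_pos: [592.2, 164.1, 42.7]
orientation: [2.261, 2.16, -0.009]
ft_force: [0.1, -0.2, -0.8]
width: 86.9
```

Run:
```python
from h import *
st();save('wrist','w15.png')
```

```text
t 34.15 p [592.2 164.1  42.7] yaw 87.38 zax [ 0.0057 -0.0144 -0.9999] w 86.9 F [ 0.1 -0.2 -0.8]
```

View pics/w15.png

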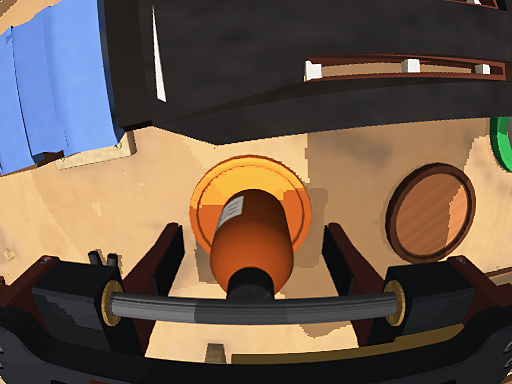

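Amber is on orange. Next, the white bottle.

Request:
arm_command --increments '[[[0,0,-0.7],0],[[0,0,-1.5],0],[[0,0,-2],0],[[0,0,-2],0],[[0,0,-2],0],[[0,0,-2],0],[[0,0,-1],0],[[0.5,0,0],0],[[1.2,-0.2,0],0],[[2,-0.5,0],0],[[2,-0.6,0],0],[[2,-0.6,0],0],[[2,-0.6,0],0],[[2,-0.6,0],0],[[2,-0.6,0],0],[[2,-0.6,0],0],[[2,-0.6,0],0],[[2,-0.6,0],0],[[1,-0.3,0],0],[[0,0,0],0]]'

```text
t: 36.2
ee_pos: [532.4, 389.8, 149.2]
orientation: [2.262, 2.165, -0.032]
ft_force: [-0.4, -0.1, -0.8]
width: 87.6
```

Run:
```python
from h import *
go((522,410,150));p,R=st()
```

```text
t 36.2 p [532.4 389.8 149.2] yaw 87.49 zax [-0.0076 -0.0213 -0.9997] w 87.6 F [-0.4 -0.1 -0.8]
tool d cm [ 1.97 -1.13 -0.11]
t 36.2 p [532.4 389.8 149.2] yaw 87.49 zax [-0.0076 -0.0213 -0.9997] w 87.6 F [-0.4 -0.1 -0.8]
```

Request:
arm_command --increments '[[[0.7,-0.4,0],0],[[0.7,-0.4,0],0],[[0.4,-0.2,0],0],[[0,0,0],0]]'

```text
t: 36.6
ee_pos: [522.2, 407.8, 147.7]
orientation: [2.263, 2.164, -0.036]
ft_force: [0.5, -0.3, -1.1]
width: 88.0
```

Run:
```python
from h import *
p,R=st();save('wrist','w16.png');save('top','t16.png');print(wproj(p,R,(522,410,124)),wproj(p,R,(522,410,13)))
im=cv2.imread('pics/t16.png');cv2.imwrite('pics/t16z.png',cv2.resize(im[110:270,170:350],None,fx=4,fy=4,interpolation=cv2.INTER_CUBIC))
```

```text
t 36.6 p [522.2 407.8 147.7] yaw 87.42 zax [-0.0095 -0.0231 -0.9997] w 88.0 F [ 0.5 -0.3 -1.1]
(np.float64(256.0009748390135), np.float64(224.77443476695498)) (np.float64(257.5334859294527), np.float64(180.94313537670675))
```

View pics/w16.png

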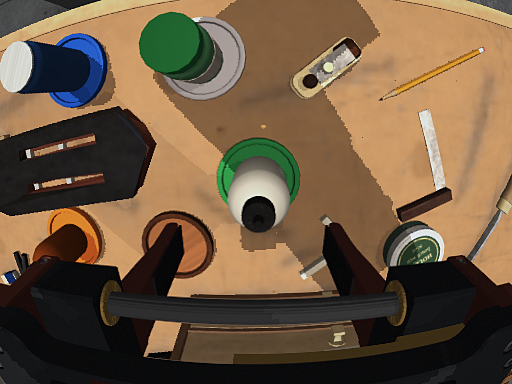

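View pics/t16z.png

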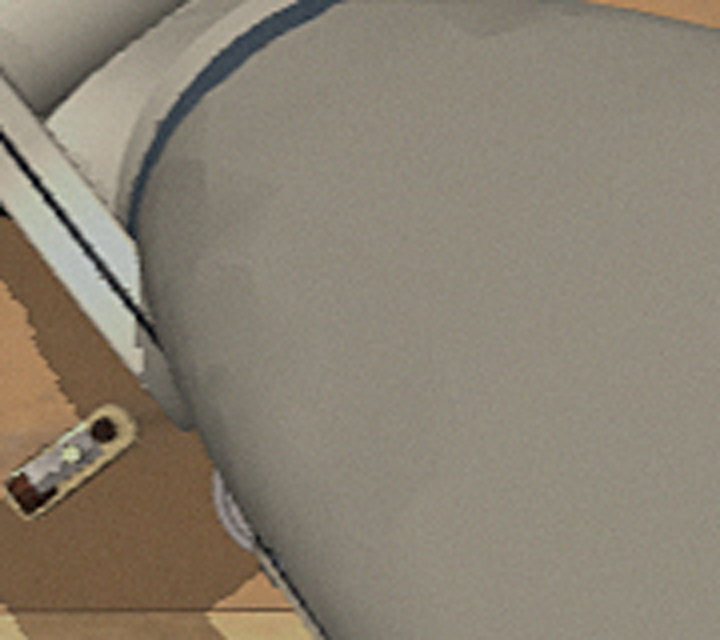

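The white bottle tip is at (259,212) and the green rim centre at (259,178). Both fit (521,411). Descending.

Request:
arm_command --increments '[[[0.1,-0.1,0.7],0],[[0.2,-0.1,1.2],0],[[0.2,0,1.5],0],[[0,0,1.5],0],[[0,0,1.5],0],[[0,0,1.2],0],[[0,0,0.8],0],[[0,0,0.5],0],[[0,0,0],0]]'

```text
t: 37.6
ee_pos: [519.0, 408.5, 48.3]
orientation: [2.265, 2.162, -0.042]
ft_force: [0.2, -0.4, 0.1]
width: 87.5
```

Run:
```python
from h import *
go((521,411,47));save('wrist','w17.png')
```

```text
t 37.6 p [519.  408.5  48.3] yaw 87.32 zax [-0.0124 -0.0257 -0.9996] w 87.5 F [ 0.2 -0.4  0.1]
tool d cm [0.26 0.19 0.12]
```

View pics/w17.png

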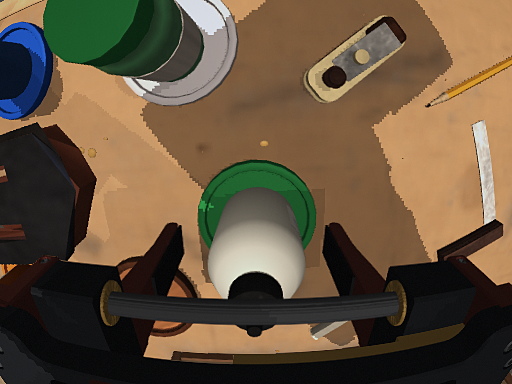

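Request:
arm_command --increments '[[[0.2,0.1,0.1],0],[[0.1,0,0.1],0],[[0,0,0],0],[[0,0,0],0],[[0,0,0],0],[[0,0,0],0],[[0,0,0],0],[[0,0,0],0],[[0,0,0],0]]' --gripper 0

```text
t: 38.55
ee_pos: [521.8, 412.9, 49.2]
orientation: [2.265, 2.161, -0.034]
ft_force: [-0.0, 0.2, -1.4]
width: 52.2
```

Run:
```python
from h import *
st();save('wrist','w18.png')
```

```text
t 38.55 p [521.8 412.9  49.2] yaw 87.32 zax [-0.0085 -0.0227 -0.9997] w 52.2 F [-0.   0.2 -1.4]
```

View pics/w18.png

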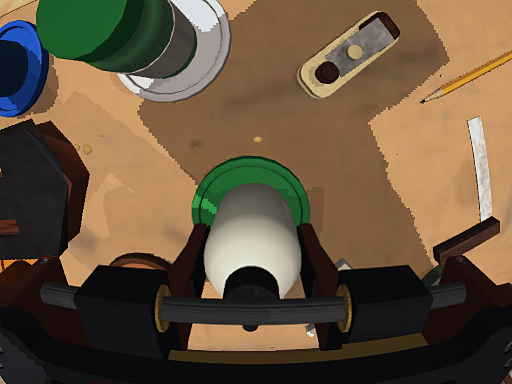

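Request:
arm_command --increments '[[[0,0,0],0],[[0,0,0.1],0],[[0,0,0.15],0],[[0,0,0.1],0],[[0,0,0],0]]' --gripper 0.8

```text
t: 39.1
ee_pos: [522.0, 413.0, 45.6]
orientation: [2.265, 2.161, -0.033]
ft_force: [0.3, 0.2, 0.1]
width: 70.1
```

Run:
```python
from h import *
st()
```

```text
t 39.1 p [522.  413.   45.6] yaw 87.32 zax [-0.008  -0.0224 -0.9997] w 70.1 F [0.3 0.2 0.1]
```

Request:
arm_command --increments '[[[0,0,0],0],[[0,0,0],0],[[0,0,0],0],[[0,0,0],0],[[0,0,0],0]]' --gripper 0

```text
t: 39.6
ee_pos: [522.0, 412.9, 45.6]
orientation: [2.265, 2.161, -0.033]
ft_force: [-0.1, -0.1, 0.1]
width: 52.0
```

Request:
arm_command --increments '[[[0,0,-0.3],0],[[0,0,-0.5],0],[[0,0,-0.8],0],[[0,0,-0.8],0],[[0,0,-0.5],0],[[0,0,0],0]]'

```text
t: 40.2
ee_pos: [522.4, 413.8, 77.6]
orientation: [2.265, 2.161, -0.033]
ft_force: [-0.3, -1.2, -0.7]
width: 52.3
```

Run:
```python
from h import *
st();save('wrist','w19.png');im=save('scene','s19.png');cv2.imwrite('pics/s19z.png',cv2.resize(im[110:250,150:310,::-1],None,fx=4,fy=4))
```

```text
t 40.2 p [522.4 413.8  77.6] yaw 87.32 zax [-0.0077 -0.0221 -0.9997] w 52.3 F [-0.3 -1.2 -0.7]
```

View pics/s19z.png

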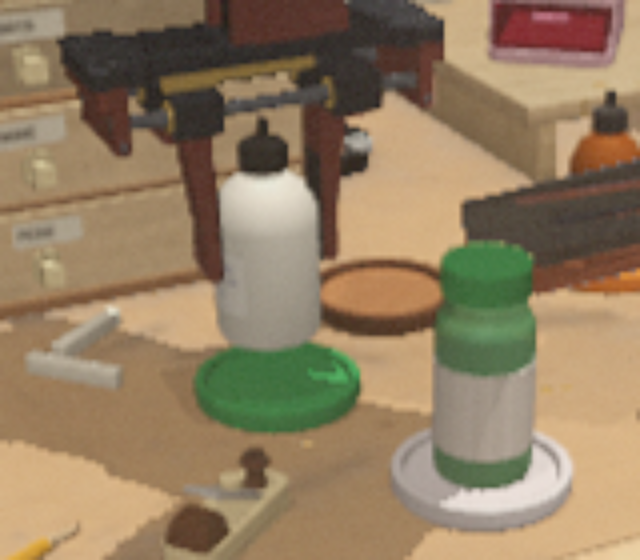

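White bottle lifted cleanly above the green stand. To the spare stand.

Run:
```python
from h import *
go((598,311,90))
```

```text
t 40.3 p [522.  413.5  76.8] yaw 87.32 zax [-0.0085 -0.0227 -0.9997] w 52.2 F [ 0.   0.3 -0.7]
tool d cm [-9.91  8.06 -1.15]
```

Request:
arm_command --increments '[[[0,0,-0.8],0],[[-0.3,0.2,-0.8],0],[[-0.7,0.6,0],0],[[-1,0.8,0],0],[[-1.2,1,0],0],[[-1.2,1,0],0],[[-1.2,1,0],0],[[-1.2,1,0],0],[[-1.2,1,0],0],[[-1,0.7,0],0],[[-0.6,0.4,0],0],[[-0.3,0.2,0],0],[[0,0,0],0]]'

```text
t: 41.6
ee_pos: [603.6, 299.1, 94.6]
orientation: [2.268, 2.158, -0.038]
ft_force: [0.9, 0.4, -1.1]
width: 52.0
```

Run:
```python
from h import *
go((598,311,50))
```

```text
t 41.6 p [603.6 299.1  94.6] yaw 87.15 zax [-0.0104 -0.0244 -0.9996] w 52.0 F [ 0.9  0.4 -1.1]
tool d cm [ 1.27 -0.57  4.43]
```

Request:
arm_command --increments '[[[0.4,-0.2,0.4],0],[[0.5,-0.2,0.8],0],[[0.3,-0.1,1],0],[[0,0,0.8],0],[[0,0,0.6],0],[[0,0,0.3],0],[[0,0,0],0]]'

```text
t: 42.3
ee_pos: [595.8, 313.7, 50.4]
orientation: [2.265, 2.163, -0.042]
ft_force: [-0.0, -0.3, 0.2]
width: 52.2
```

Run:
```python
from h import *
go((598,311,46));save('wrist','w20.png');im=save('scene','s20.png');cv2.imwrite('pics/s20z.png',cv2.resize(im[110:250,180:340,::-1],None,fx=4,fy=4))
```

```text
t 42.3 p [595.8 313.7  50.4] yaw 87.37 zax [-0.0127 -0.0251 -0.9996] w 52.2 F [-0.  -0.3  0.2]
tool d cm [-0.24  0.24  0.44]
```

View pics/w20.png

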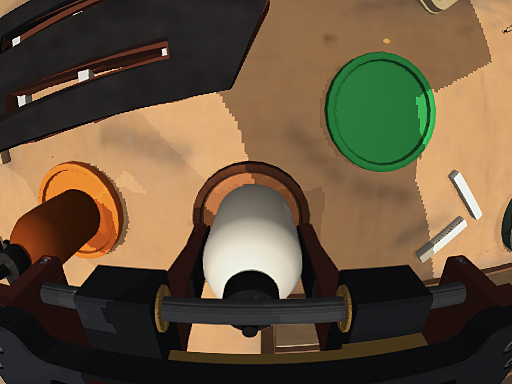

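View pics/s20z.png

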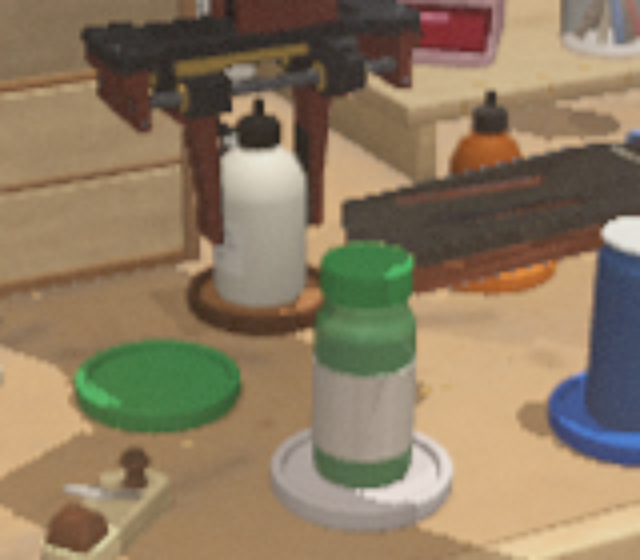

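Request:
arm_command --increments '[[[-0.1,0.1,0.2],0],[[-0.1,0.1,0.2],0],[[0,0,0.15],0],[[0,0,0.15],0],[[0,0,0],0]]'

```text
t: 42.9
ee_pos: [599.8, 311.3, 45.7]
orientation: [2.265, 2.161, -0.035]
ft_force: [0.4, -0.1, -0.3]
width: 52.1
```

Run:
```python
from h import *
go((598,311,46))
```

```text
t 42.9 p [599.8 311.3  45.7] yaw 87.31 zax [-0.0088 -0.0232 -0.9997] w 52.1 F [ 0.4 -0.1 -0.3]
tool d cm [-0.04 -0.18 -0.02]
```

Request:
arm_command --increments '[[[0,0,0.1],0],[[0,0,0],0]]'

```text
t: 43.1
ee_pos: [600.2, 311.4, 45.7]
orientation: [2.265, 2.161, -0.034]
ft_force: [0.1, -0.6, -1.0]
width: 52.1
```

Request:
arm_command --increments '[[[0,0,0],0],[[0,0,0],0],[[0,0,0],0],[[0,0,0],0],[[0,0,0],0],[[0,0,-0.7],0],[[0,0,-1.5],0],[[0,0,-2],0],[[0,0,-2],0],[[0,0,-2],0],[[0,0,-1.5],0],[[0,0,-0.7],0],[[0,0,0],0]]' --gripper 1

```text
t: 44.4
ee_pos: [601.9, 314.5, 159.9]
orientation: [2.264, 2.16, -0.028]
ft_force: [-0.3, -0.3, 0.8]
width: 87.9
```

Run:
```python
from h import *
go((395,357,160));im=save('scene','s21.png');cv2.imwrite('pics/s21z.png',cv2.resize(im[110:250,180:340,::-1],None,fx=4,fy=4))
```

```text
t 44.4 p [601.9 314.5 159.9] yaw 87.31 zax [-0.0047 -0.0212 -0.9998] w 87.9 F [-0.3 -0.3  0.8]
tool d cm [  3.27 -20.87  -0.  ]
```

View pics/s21z.png

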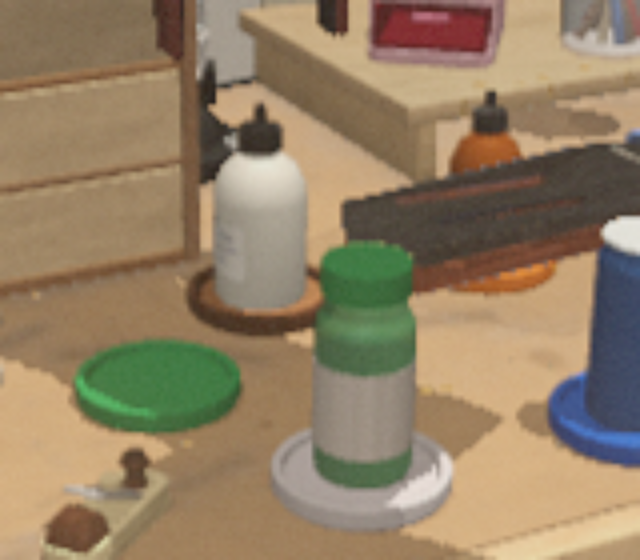

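The white bottle stands on the spare. To the jar.

Request:
arm_command --increments '[[[0.1,-0.7,0],0],[[0.2,-1.3,0],0],[[0.3,-2,0],0],[[0.3,-2,0],0],[[0.3,-2,0],0],[[0.3,-2,0],0],[[0.3,-2,0],0],[[0.3,-2,0],0],[[0.3,-2,0],0],[[0.3,-2,0],0],[[0.3,-1.4,0],0],[[0.1,-0.7,0],0],[[0,0,0],0]]'

```text
t: 45.75
ee_pos: [377.6, 351.3, 149.3]
orientation: [2.265, 2.165, -0.067]
ft_force: [-0.0, 0.5, 0.9]
width: 87.7
```

Run:
```python
from h import *
go((394,357,140));p,R=st();save('wrist','w22.png');print(wproj(p,R,(394,357,118)),wproj(p,R,(392.5,359,13)))
```

```text
t 45.75 p [377.6 351.3 149.3] yaw 87.44 zax [-0.0255 -0.0348 -0.9991] w 87.7 F [-0.   0.5  0.9]
tool d cm [0.68 1.63 0.86]
t 45.75 p [377.6 351.3 149.3] yaw 87.44 zax [-0.0255 -0.0348 -0.9991] w 87.7 F [-0.   0.5  0.9]
(np.float64(262.4932850811455), np.float64(241.84675616670705)) (np.float64(264.9593323301689), np.float64(196.07794112830155))
```

View pics/w22.png

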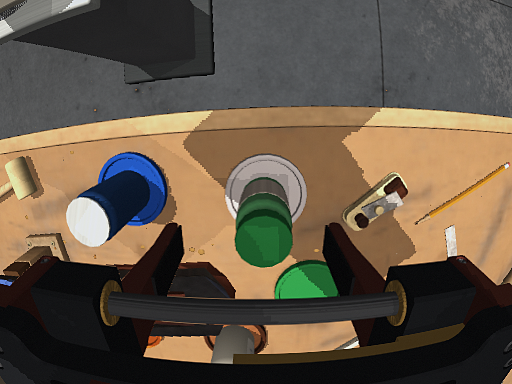

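Request:
arm_command --increments '[[[0.3,0.6,0.3],0],[[0.4,0.7,0.5],0],[[0.2,0.4,0.8],0],[[0,0.1,1],0],[[0,0.1,1],0],[[0,0,0],0]]'

```text
t: 46.4
ee_pos: [401.5, 358.5, 108.5]
orientation: [2.268, 2.161, -0.064]
ft_force: [-0.2, -0.5, -0.0]
width: 87.9
```

Run:
```python
from h import *
go((394,357,49));p,R=st();save('wrist','w23.png');print(wproj(p,R,(394,357,118)))
```

```text
t 46.4 p [401.5 358.5 108.5] yaw 87.26 zax [-0.0243 -0.0341 -0.9991] w 87.9 F [-0.2 -0.5 -0. ]
tool d cm [ 0.02 -0.61  5.97]
t 46.4 p [401.5 358.5 108.5] yaw 87.26 zax [-0.0243 -0.0341 -0.9991] w 87.9 F [-0.2 -0.5 -0. ]
(np.float64(247.97330242764187), np.float64(236.6607890649591))
```

View pics/w23.png

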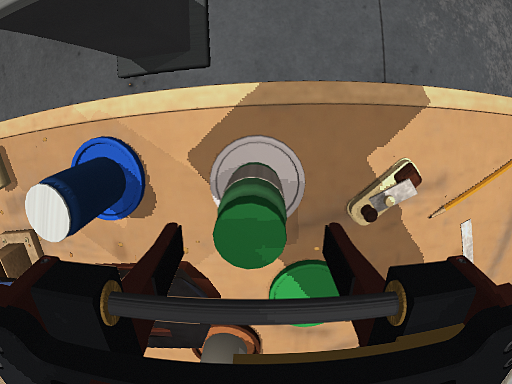

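Request:
arm_command --increments '[[[0,-0.2,0.5],0],[[0,-0.2,1],0],[[0.1,-0.2,1.2],0],[[0,-0.1,1.2],0],[[0,0,1],0],[[0,0,0.6],0],[[0,0,0.3],0],[[0,0,0],0]]'

```text
t: 47.25
ee_pos: [391.7, 357.8, 45.8]
orientation: [2.267, 2.162, -0.065]
ft_force: [-1.2, -0.5, 0.3]
width: 88.0
```

Run:
```python
from h import *
go((393,357,49))
```

```text
t 47.25 p [391.7 357.8  45.8] yaw 87.3 zax [-0.0246 -0.0344 -0.9991] w 88.0 F [-1.2 -0.5  0.3]
tool d cm [-0.09  0.13 -0.32]
```

Request:
arm_command --increments '[[[0,0,0],0],[[0,0,0],0],[[0,0,0],0],[[0,0,0],0],[[0,0,0],0],[[0,0,0],0],[[0,0,0],0]]' --gripper 0

```text
t: 47.95
ee_pos: [392.6, 358.5, 47.2]
orientation: [2.268, 2.162, -0.061]
ft_force: [-0.3, 0.1, -1.2]
width: 47.7
```

Run:
```python
from h import *
st();save('wrist','w24.png')
```

```text
t 47.95 p [392.6 358.5  47.2] yaw 87.28 zax [-0.0226 -0.0325 -0.9992] w 47.7 F [-0.3  0.1 -1.2]
```

View pics/w24.png

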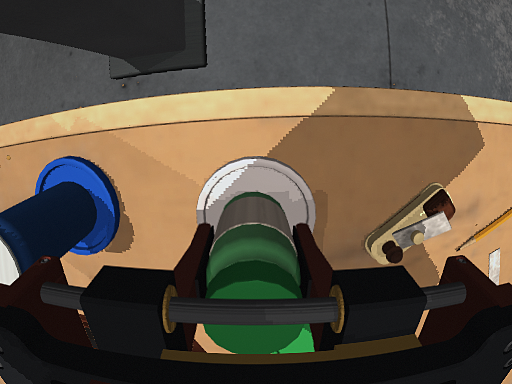

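Request:
arm_command --increments '[[[0,0,-0.4],0],[[0,0,-0.8],0],[[0,0,-1.2],0],[[0,0,-1.5],0],[[0,0,-1.5],0],[[0,0,-1.2],0],[[0,0,-0.8],0],[[0,0,-0.5],0],[[0,0,0],0]]'

```text
t: 48.9
ee_pos: [394.7, 361.4, 133.8]
orientation: [2.268, 2.162, -0.058]
ft_force: [-0.6, 0.5, -1.7]
width: 47.6
```

Run:
```python
from h import *
go((522,410,130))
```

```text
t 48.9 p [394.7 361.4 133.8] yaw 87.28 zax [-0.0215 -0.0315 -0.9993] w 47.6 F [-0.6  0.5 -1.7]
tool d cm [ 5.47 12.49 -0.05]
```

Request:
arm_command --increments '[[[0.2,0.5,0],0],[[0.4,1,0],0],[[0.6,1.3,0],0],[[0.6,1.3,0],0],[[0.6,1.3,0],0],[[0.6,1.3,0],0],[[0.6,1.3,0],0],[[0.5,1.3,0],0],[[0.5,1.2,0],0],[[0.4,0.8,0],0],[[0.2,0.4,0],0],[[0,0,0],0]]'

```text
t: 50.1
ee_pos: [526.7, 410.5, 121.5]
orientation: [2.27, 2.16, -0.069]
ft_force: [-0.1, 0.6, -1.2]
width: 48.1
```

Run:
```python
from h import *
go((522,410,60));save('wrist','w25.png')
```

```text
t 50.1 p [526.7 410.5 121.5] yaw 87.19 zax [-0.0264 -0.036  -0.999 ] w 48.1 F [-0.1  0.6 -1.2]
tool d cm [ 0.16 -0.32  6.15]
```

View pics/w25.png

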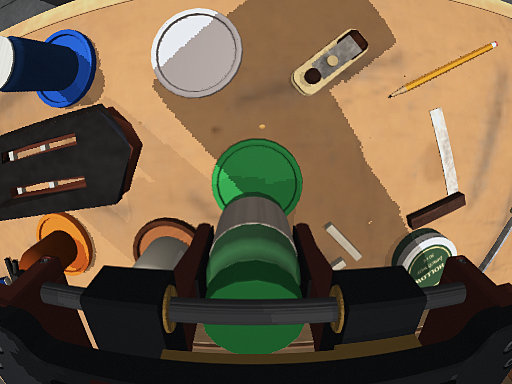

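Request:
arm_command --increments '[[[0.1,-0.1,0.5],0],[[0.1,-0.2,1],0],[[0,0,1.2],0],[[0,0,1.2],0],[[0,0,1],0],[[0,0,0.6],0],[[0,0,0.3],0],[[0,0,0],0]]'

```text
t: 50.95
ee_pos: [518.4, 409.1, 56.9]
orientation: [2.269, 2.161, -0.076]
ft_force: [-0.7, 0.2, -1.6]
width: 47.3
```

Run:
```python
from h import *
go((521.5,410,47));save('wrist','w26.png')
```

```text
t 50.95 p [518.4 409.1  56.9] yaw 87.26 zax [-0.0302 -0.0388 -0.9988] w 47.3 F [-0.7  0.2 -1.6]
tool d cm [0.14 0.33 0.97]
```

View pics/w26.png

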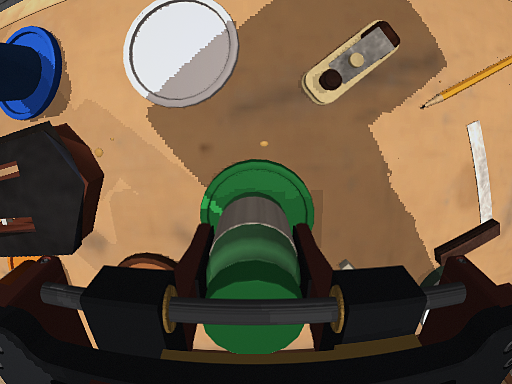

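Request:
arm_command --increments '[[[0.1,0.2,0.3],0],[[0,0.1,0.3],0],[[0,0,0.2],0],[[0,0,0.1],0],[[0,0,0],0]]'

```text
t: 51.5
ee_pos: [522.9, 410.6, 48.9]
orientation: [2.269, 2.161, -0.071]
ft_force: [-0.2, -0.6, -1.3]
width: 47.6
```

Run:
```python
from h import *
go((521.5,410,47))
```

```text
t 51.5 p [522.9 410.6  48.9] yaw 87.24 zax [-0.0274 -0.0366 -0.999 ] w 47.6 F [-0.2 -0.6 -1.3]
tool d cm [-0.06 -0.13  0.2 ]
```

Request:
arm_command --increments '[[[0,-0.1,0.15],0],[[0,0,0.15],0],[[0,0,0.15],0],[[0,0,0.1],0],[[0,0,0],0]]'

```text
t: 52.0
ee_pos: [522.1, 410.8, 47.6]
orientation: [2.268, 2.161, -0.069]
ft_force: [-0.5, -0.3, -1.1]
width: 47.5
```

Run:
```python
from h import *
st()
```

```text
t 52.0 p [522.1 410.8  47.6] yaw 87.25 zax [-0.0262 -0.036  -0.999 ] w 47.5 F [-0.5 -0.3 -1.1]
```

Height matches the grasp (47.2), so the jar is in contact with the stand. Release.

Request:
arm_command --increments '[[[0,0,0.1],0],[[0,0,0],0]]'

```text
t: 52.2
ee_pos: [522.3, 410.9, 47.2]
orientation: [2.268, 2.161, -0.067]
ft_force: [-0.8, 0.4, -0.6]
width: 47.7
```

Request:
arm_command --increments '[[[0,0,0],0],[[0,0,0],0],[[0,0,0],0],[[0,0,0],0],[[0,0,0],0],[[0,0,-0.7],0],[[0,0,-1.5],0],[[0,0,-2],0],[[0,0,-2],0],[[0,0,-2],0],[[0,0,-1.5],0],[[0,0,-0.7],0],[[0,0,0],0]]' --gripper 1

```text
t: 53.5
ee_pos: [526.0, 415.7, 161.0]
orientation: [2.268, 2.161, -0.061]
ft_force: [0.1, -0.2, -0.5]
width: 87.9
```

Run:
```python
from h import *
go((597,311,155));im=save('scene','s27.png');cv2.imwrite('pics/s27z.png',cv2.resize(im[110:250,180:340,::-1],None,fx=4,fy=4))
```

```text
t 53.5 p [526.  415.7 161. ] yaw 87.26 zax [-0.0223 -0.033  -0.9992] w 87.9 F [ 0.1 -0.2 -0.5]
tool d cm [-10.09   7.61   0.79]
```

View pics/s27z.png

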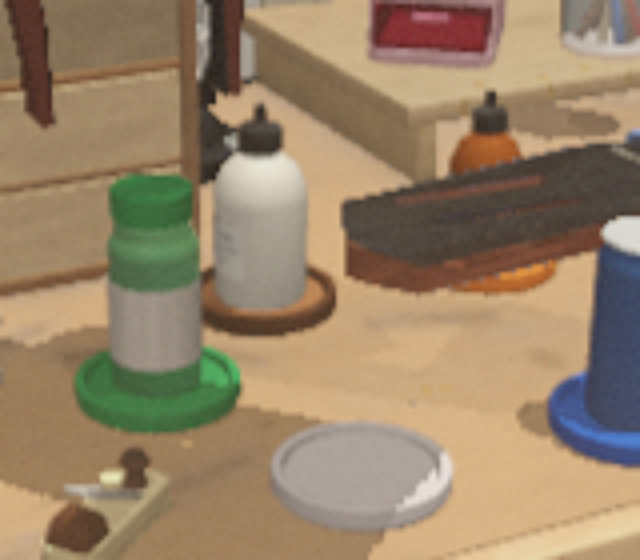

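The jar stands on green. Last, the white bottle from spare to white.

Request:
arm_command --increments '[[[-0.4,0.3,0],0],[[-0.8,0.6,0],0],[[-1.2,0.9,0],0],[[-1.2,0.9,0],0],[[-1.2,0.9,0],0],[[-1.2,0.9,0],0],[[-1.2,0.9,0],0],[[-1.2,0.9,0],0],[[-0.8,0.6,0],0],[[-0.4,0.3,0],0],[[0,0,0],0]]'

```text
t: 54.65
ee_pos: [598.5, 303.4, 158.1]
orientation: [2.271, 2.158, -0.073]
ft_force: [0.8, 0.7, 0.4]
width: 87.6
```

Run:
```python
from h import *
go((598,311,140));p,R=st();save('wrist','w28.png');print(wproj(p,R,(598,311,124)),wproj(p,R,(598,311,13)))
```

```text
t 54.65 p [598.5 303.4 158.1] yaw 87.1 zax [-0.0283 -0.0378 -0.9989] w 87.6 F [0.8 0.7 0.4]
tool d cm [ 0.82 -0.04  1.78]
t 54.65 p [598.5 303.4 158.1] yaw 87.1 zax [-0.0283 -0.0378 -0.9989] w 87.6 F [0.8 0.7 0.4]
(np.float64(264.4872652863767), np.float64(218.97086913711587)) (np.float64(264.7629603331483), np.float64(180.19460612918377))
```

View pics/w28.png

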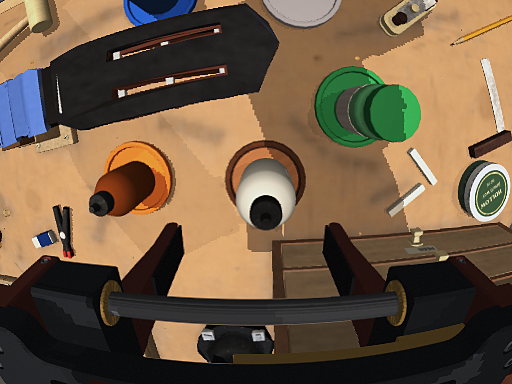

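Request:
arm_command --increments '[[[0.2,0,0.7],0],[[0.3,0,1.2],0],[[0.3,0,1.5],0],[[0.2,0.1,1.5],0],[[0.1,0.1,1.5],0],[[0,0,1.5],0],[[0,0,1],0],[[0,0,0.5],0],[[0,0,0],0]]'

```text
t: 55.6
ee_pos: [594.8, 313.5, 52.2]
orientation: [2.268, 2.163, -0.08]
ft_force: [-0.7, 0.3, 0.5]
width: 87.6
```

Run:
```python
from h import *
go((597,311,46));save('wrist','w29.png')
```

```text
t 55.6 p [594.8 313.5  52.2] yaw 87.33 zax [-0.0329 -0.0397 -0.9987] w 87.6 F [-0.7  0.3  0.5]
tool d cm [-0.21  0.25  0.62]
```

View pics/w29.png

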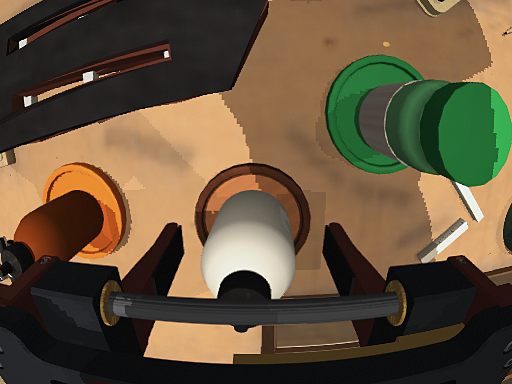

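Request:
arm_command --increments '[[[-0.2,0.1,0.2],0],[[-0.1,0.1,0.2],0],[[0,0,0.2],0],[[0,0,0],0]]'

```text
t: 56.05
ee_pos: [598.5, 310.4, 48.7]
orientation: [2.268, 2.162, -0.073]
ft_force: [0.5, 0.3, 0.6]
width: 88.1
```

Run:
```python
from h import *
go((597,311,45.5))
```

```text
t 56.05 p [598.5 310.4  48.7] yaw 87.29 zax [-0.0286 -0.0376 -0.9989] w 88.1 F [0.5 0.3 0.6]
tool d cm [ 0.07 -0.15  0.32]
```

Request:
arm_command --increments '[[[0,-0.1,0.15],0],[[0.1,0,0.15],0],[[0,0,0.05],0],[[0,0,0],0]]'

```text
t: 56.45
ee_pos: [597.8, 311.6, 45.6]
orientation: [2.268, 2.162, -0.071]
ft_force: [-0.5, -0.6, -0.4]
width: 87.8
```

Request:
arm_command --increments '[[[0,0,0],0],[[0,0,0],0],[[0,0,0],0],[[0,0,0],0],[[0,0,0],0],[[0,0,0],0]]' --gripper 0

```text
t: 57.05
ee_pos: [597.8, 311.8, 45.7]
orientation: [2.267, 2.162, -0.071]
ft_force: [-0.5, 0.5, -0.0]
width: 52.5
```

Run:
```python
from h import *
st()
```

```text
t 57.05 p [597.8 311.8  45.7] yaw 87.3 zax [-0.0275 -0.037  -0.9989] w 52.5 F [-0.5  0.5 -0. ]
```

Request:
arm_command --increments '[[[0,0,-0.3],0],[[0,0,-0.7],0],[[0,0,-1.2],0],[[0,0,-1.5],0],[[0,0,-1.5],0],[[0,0,-1.5],0],[[0,0,-1.5],0],[[0,0,-1.5],0],[[0,0,-1.2],0],[[0,0,-0.8],0],[[0,0,-0.4],0],[[0,0,0],0]]'

```text
t: 58.25
ee_pos: [602.2, 317.1, 180.3]
orientation: [2.267, 2.161, -0.065]
ft_force: [0.6, 0.2, -0.8]
width: 52.7
```

Run:
```python
from h import *
go((393,359,175));save('wrist','w30.png')
```

```text
t 58.25 p [602.2 317.1 180.3] yaw 87.29 zax [-0.0238 -0.035  -0.9991] w 52.7 F [ 0.6  0.2 -0.8]
tool d cm [  3.21 -21.08   0.88]
```

View pics/w30.png

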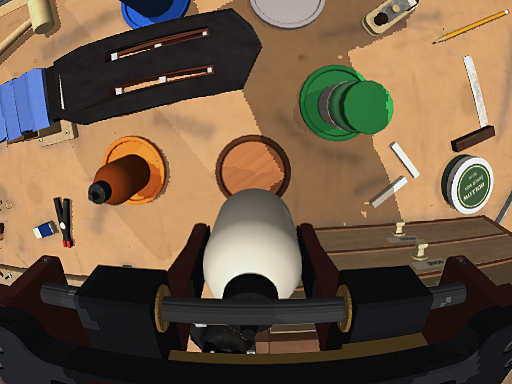

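Request:
arm_command --increments '[[[0.1,-0.6,-0.1],0],[[0.2,-1.2,-0.1],0],[[0.2,-1.6,-0.1],0],[[0.2,-1.6,-0.1],0],[[0.2,-1.6,-0.1],0],[[0.2,-1.6,-0.1],0],[[0.2,-1.6,-0.1],0],[[0.3,-1.6,0],0],[[0.3,-1.6,0],0],[[0.3,-1.6,0],0],[[0.2,-1.6,0],0],[[0.2,-1.6,0],0],[[0.1,-1.2,0],0],[[0.1,-0.6,0],0],[[0,0,0],0]]'

```text
t: 59.8
ee_pos: [387.3, 356.1, 187.1]
orientation: [2.267, 2.164, -0.08]
ft_force: [-0.5, -0.7, -1.7]
width: 52.6
```

Run:
```python
from h import *
go((393,359,70));p,R=st();save('wrist','w31.png');im=save('scene','s31.png');print(wproj(p,R,(392.5,359,13)))
```

```text
t 59.8 p [387.3 356.1 187.1] yaw 87.37 zax [-0.0329 -0.0397 -0.9987] w 52.6 F [-0.5 -0.7 -1.7]
tool d cm [ 0.8   0.92 11.67]
t 59.8 p [387.3 356.1 187.1] yaw 87.37 zax [-0.0329 -0.0397 -0.9987] w 52.6 F [-0.5 -0.7 -1.7]
(np.float64(261.26446010639444), np.float64(179.60148406307061))
```

View pics/w31.png

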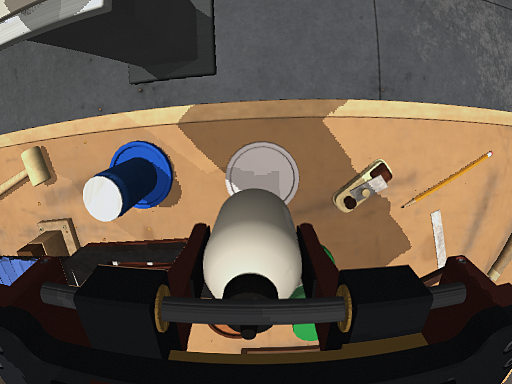

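View pics/s31.png

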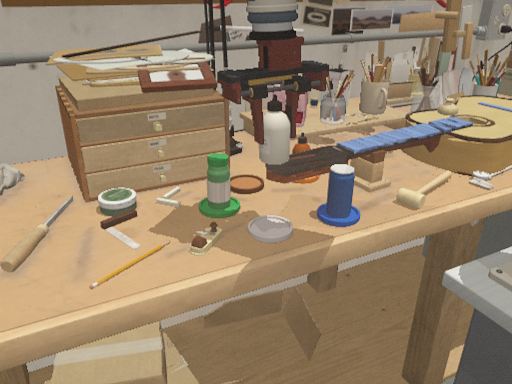

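Request:
arm_command --increments '[[[0.1,0.1,0.7],0],[[0.2,0.1,1.2],0],[[0.2,0.1,1.5],0],[[0.1,0.1,1.5],0],[[0.1,0.1,1.5],0],[[0,0.1,1.5],0],[[0,0,1.3],0],[[0,0,0.9],0],[[0,0,0.4],0],[[0,0,0],0]]'

```text
t: 60.9
ee_pos: [394.6, 357.6, 70.5]
orientation: [2.273, 2.158, -0.083]
ft_force: [-0.2, 0.1, -1.1]
width: 52.1
```

Run:
```python
from h import *
go((393,359,50))
```

```text
t 60.9 p [394.6 357.6  70.5] yaw 87.05 zax [-0.0339 -0.0409 -0.9986] w 52.1 F [-0.2  0.1 -1.1]
tool d cm [ 0.22 -0.11  2.05]
```

Request:
arm_command --increments '[[[0.1,-0.1,0.4],0],[[0.1,0,0.5],0],[[0,0,0.4],0],[[0,0,0.3],0],[[0,0,0.2],0],[[0,0,0],0]]'

```text
t: 61.5
ee_pos: [394.1, 360.2, 52.7]
orientation: [2.273, 2.158, -0.077]
ft_force: [1.0, -0.1, -0.6]
width: 52.1
```

Run:
```python
from h import *
go((393,359,46));save('wrist','w32.png');im=save('scene','s32.png');cv2.imwrite('pics/s32z.png',cv2.resize(im[110:250,180:340,::-1],None,fx=4,fy=4))
```

```text
t 61.5 p [394.1 360.2  52.7] yaw 87.06 zax [-0.0311 -0.0384 -0.9988] w 52.1 F [ 1.  -0.1 -0.6]
tool d cm [-0.09 -0.08  0.67]
```

View pics/s32z.png

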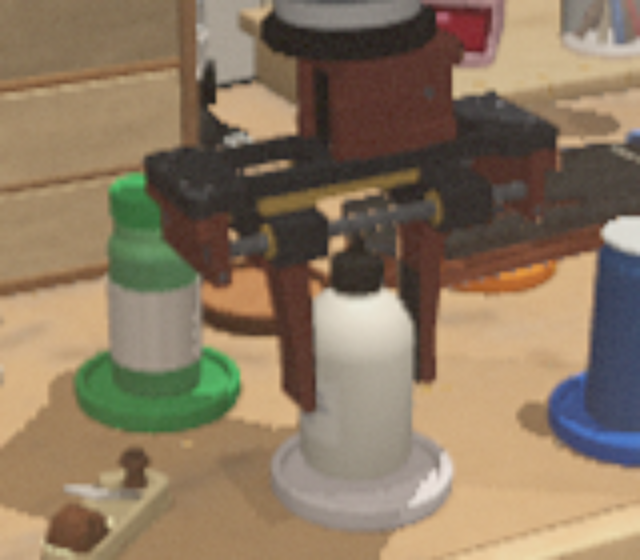

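View pics/w32.png

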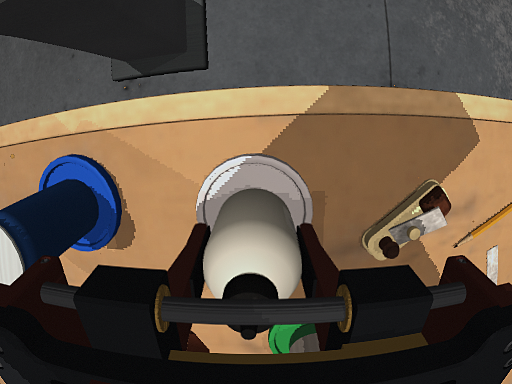

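Request:
arm_command --increments '[[[-0.1,-0.1,0.2],0],[[0,0,0.2],0],[[0,0,0.2],0],[[0,0,0.15],0],[[0,0,0.1],0],[[0,0,0],0]]'

```text
t: 62.2
ee_pos: [393.5, 359.2, 45.8]
orientation: [2.273, 2.158, -0.074]
ft_force: [-0.1, 0.5, -1.5]
width: 52.5
```

Run:
```python
from h import *
st()
```

```text
t 62.2 p [393.5 359.2  45.8] yaw 87.05 zax [-0.0296 -0.0374 -0.9989] w 52.5 F [-0.1  0.5 -1.5]
```

Request:
arm_command --increments '[[[0,0,0.1],0],[[0,0,0],0]]'

```text
t: 62.4
ee_pos: [393.8, 359.3, 45.7]
orientation: [2.273, 2.158, -0.073]
ft_force: [0.1, 0.1, -1.4]
width: 52.2
```

Request:
arm_command --increments '[[[0,0,0],0],[[0,0,0],0],[[0,0,0],0],[[0,0,0],0],[[0,0,0],0],[[0,0,-0.7],0],[[0,0,-1.5],0],[[0,0,-2],0],[[0,0,-2.5],0],[[0,0,-2.5],0],[[0,0,-2.5],0],[[0,0,-2],0],[[0,0,-1],0],[[0,0,0],0]]' --gripper 1

```text
t: 63.8
ee_pos: [397.7, 364.7, 200.1]
orientation: [2.273, 2.158, -0.074]
ft_force: [0.5, 0.1, 0.1]
width: 87.8
```

Request:
arm_command --increments '[[[-0.5,0,0],0],[[-1.5,0,0],0],[[-2.5,0.2,0],0],[[-3,0.2,0],0],[[-3,0.2,0],0],[[-3,0.2,0],0],[[-3,0.2,0],0],[[-3,0.2,0],0],[[-3,0.2,0],0],[[-3,0.2,0],0],[[-3,0.2,0],0],[[-3,0.2,0],0],[[-3,0.2,0],0],[[-3,0.2,0],0],[[-2,0,0],0],[[-1,0,0],0],[[0,0,0],0]]'

```text
t: 65.5
ee_pos: [380.4, -70.1, 202.1]
orientation: [-2.271, -2.155, 0.124]
ft_force: [-0.3, -0.6, -0.3]
width: 87.7
```

Run:
```python
from h import *
st();t=save('top','t33.png');im=save('scene','s33.png')
cv2.imwrite('pics/s33z.png',cv2.resize(im[110:250,180:380,::-1],None,fx=4,fy=4))
cv2.imwrite('pics/t33z.png',cv2.resize(t[110:265,165:365,::-1],None,fx=4,fy=3.8))
```

```text
t 65.5 p [380.4 -70.1 202.1] yaw 87.07 zax [-0.0632 -0.048  -0.9968] w 87.7 F [-0.3 -0.6 -0.3]
```

View pics/s33z.png

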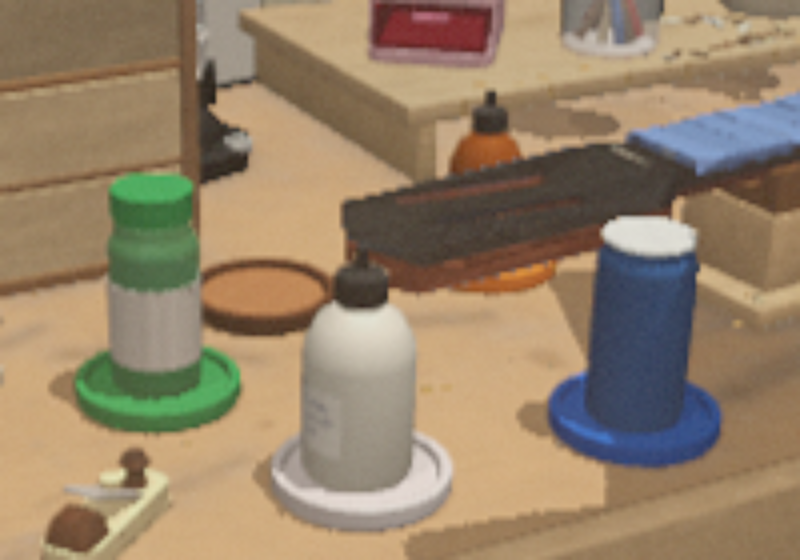

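View pics/t33z.png

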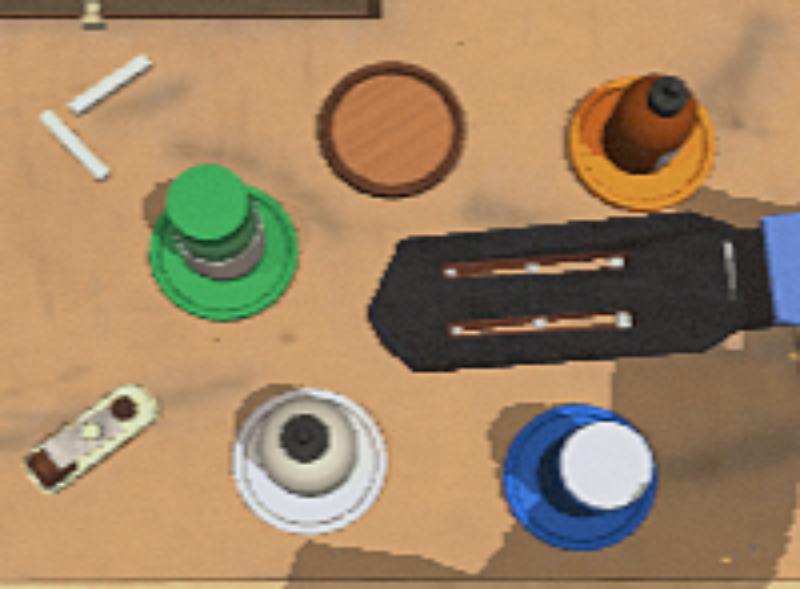

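Run:
```python
from h import *
for n,(u,v),z,s in [('can',(605,465),108,(383,205)),('amber',(668,94),114,(590.5,162)),('jar',(208,202),118,(522.5,409.5)),('white',(305,436),124,(392.6,359))]:
    x=onz('top',((u+.5)/4-.5+165,(v+.5)/3.8-.5+110),z)[:2];print(n,x.round(1),'off stand',(x-s).round(1))
print(np.round(get_obs()['qvel'],3));print(close_job())
```

```text
can [382.8 206.6] off stand [-0.2  1.6]
amber [588.  167.2] off stand [-2.5  5.2]
jar [525.3 409. ] off stand [ 2.8 -0.5]
white [397.4 358.2] off stand [ 4.8 -0.8]
[ 0.023 -0.002 -0.01   0.002 -0.001  0.003]
the job is handed in; nothing more can be done
None
```

All four containers are on the stands of their own colour, and the job is handed in at about 65.6 s of the 128 s allowed. It was two swaps, each using the wooden stand once:
- **First swap:** amber bottle to spare, blue can to blue, amber bottle to orange.
- **Second swap:** white bottle to spare, green jar to green, white bottle to white.

**Last checks:** the final top and scene pictures show each container upright inside its rim, the spare stand empty, and the brass plane unmoved by eye. The gripper was open and well away, with no contact force. In the top view, container tops lie 2 to 6 mm from their stand centres. Amber is the furthest at about 6 mm, where it has 15 mm of room; the scene view hides its base, but the wrist view at its release showed it inside the orange rim.

**What went wrong or disagreed:**
- **First amber grasp:** it caught the shoulder, so I opened, re-centred lower and gripped again. I also gripped the white bottle a second time, slightly lower, before its first lift.
- **Scene camera:** heights triangulated with it came out about 5 mm low, and some wrist-camera sightings differed by 5 mm or more, so I relied mainly on the top camera.
- **Tool tilt:** it grew to about 4.5° over the run, and was at most about 3° while placing anything.

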